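# Set a try square to the pencil tick on a wooden plaque

### The job

Take the try square that hangs over the top edge of the little sloping easel and lay it on the wooden plaque, ready for ruling: its blade flat on the plaque, its stock flush along the whole of its length against the plaque's straight long edge, and the blade's outer edge (the one at the end of the stock) on the pencil tick. Then stand the round pattern weight on the blade so that the square cannot shift. Set both down gently, neither dropping them nor pressing hard on the plaque, do not shove the plaque out of its place, and leave the white pot and the two clay hearts where they are.

Things in the scene. Friction and masses are not known exactly. Their poses are not given: they have to be found in the camera images.
- square: try square, 0.16 kg: dark wooden stock 120 long, 20 wide, 32.5 high; steel blade 150 x 40 x 2.5; an L from above. Origin: stock's inner face, level of blade's underside, middle of blade's width. +x along blade (x 0..150, y -20..20, z 0..2.5), +y along stock (x -20..0, y -20..100, z -14..18.5), +z up from blade. Grip the stock's 16 above the blade. Mass centre x 49, y 13
- square_heel (a point): on the square: inner face of the stock at the blade's outer edge, underside of the blade (square frame 0, -20, 0)
- square_toe (a point): on the square: inner face of the stock at its other end, same level (square frame 0, 100, 0)
- square_tip (a point): on the square: far end of the blade's outer edge, underside (square frame 150, -20, 0)
- easel: fixed plywood table easel; origin on the desk under its middle, +x the way it rises, +y left, +z up. Board 220 wide, 200 up the slope, 12 thick, rises 35 degrees away from the robot to a top edge 145 high, nothing behind it. The square starts hung on it: stock hooked over the top edge and standing free behind it, blade flat down the slope
- easel_top (a point): middle of the easel's top edge, on the upper face (easel frame 80, 0, 145); axes as the easel's
- plaque: loose pale wooden plaque 240 x 150 x 20, about 0.5 kg, on paper, held only by friction. Origin at the centre of its underside, z up, x along its length (-120..120). The straight long edge is the face y = +75, with square corners; the corners at y = -75 are rounded (radius 40). Upper face z = 20
- tick (a point): where the pencil tick (dark line 2.4 wide, 45 long, square to the edge) meets the straight long edge, on the upper face (plaque frame -40, 75, 20); axes as the plaque's. The stock runs from here towards plaque +x, so square +y lies along plaque +x and the blade along plaque -y
- weight: loose bare steel pattern weight, about 0.4 kg: disc 60 across and 16 high, neck, and a round knob 26 across from 27 to 51 high. Origin at the centre of its underside, z up
- paint_pot: bystander: loose white lidded pot, 74 across, 57 high; origin at the centre of its underside
- clay_heart_a: bystander: loose flat clay heart 55 across, 8 thick; origin at the centre of its underside
- clay_heart_b: bystander: the other clay heart, same size
Things that resemble listed ones, but are neither listed nor needed, are in the scene too. What is shaped like the weight but black or red is not meant.

How it is judged:
At the end, for the whole second after the job is handed in: The square lies still with its blade flat on the plaque (within 2 mm of its face), both ends of the stock's inner face within 2 mm of the plaque's straight long edge, the blade's outer edge within 4 mm of the tick, and the weight stands upright and still on the blade, its load carried by the square (y of square_heel in the frame of plaque between 0.0735 and 0.077 m and y of square_toe in the frame of plaque between 0.0735 and 0.077 m and x of square_heel in the frame of tick between -0.004 and 0.004 m and y of square_tip in the frame of tick below -0.14 m and z of each of square_heel, square_tip in the frame of plaque below 0.022 m and angle between the z axis of square and the z axis of plaque, either way round below 0.02 rad and contact force between weight and square above 1.5 N and z of weight in the frame of square below 0.006 m and angle between weight's own z axis and vertical below 0.06 rad and linear speed of each of square, weight below 0.01 m/s); the robot touches nothing.
It fails at once if the plaque is shoved more than 15 mm from its place (distance of plaque from where it was at the start of the episode above 0.015 m).
It fails at once if the square strikes or is pressed on the plaque with more than 60 N (contact force between square and plaque above 60 N).
It fails at once if the paint pot or a clay heart is moved more than 30 mm (distance of any of paint_pot, clay_heart_a, clay_heart_b from where it was at the start of the episode above 0.03 m).
It fails at once if the square or the weight is dropped (a fall of about 10 mm or more: over 0.45 m/s out of the fingers) ((linear speed of square above 0.45 m/s and contact force between square and the fingers below 0.1 N) or (linear speed of weight above 0.45 m/s and contact force between weight and the fingers below 0.1 N)).
It also fails if it takes over 61 s, if anything falls off the work surface, if the arm or the gripper's body presses on something with over 40 N, if the wrist force passes 120 N, or if a joint passes its speed limit or range.

### The arm

A 7-joint arm with a two-finger parallel gripper is mounted at the origin on the work surface. World frame = base frame: x ahead of the robot, y to its left, z up, the work surface at z = 0. Lengths are in m, angles in rad, forces in N, time in s.
With the tool pointing down it reaches from about 0.4 to 0.925 m from the base axis. Payload 4.1 kg.
Tool frame: the origin (TCP) lies midway between the tips of the shut fingers; the grasp point (between the pads) lies 19 mm behind it (bot.grip_point_offset is the distance from the TCP to the grasp point, in m); z points along the fingers, y is the direction in which the jaws open and shut (so a half turn about z gives the same grasp; the last joint's range is limited). The gripper opens to 85 mm and grips with 20 to 120 N. Pads are 22 mm wide; open, the fingers measure 114 mm over their backs; the gripper's body (76 mm by 85 mm) begins 54 mm behind the grasp point. The pads swing forward as they close: fully open they stand 13 mm farther back than shut.
Start: joints at [-1.26, 0.398, 0.045, 1.537, -0.019, 1.207, -0.051], TCP at [0.259, 0.596, 0.231] pointing down, gripper open.
Joint ranges: [-2.82, 2.82], [-0.49, 2.23], [-1.37, 1.46], [0, 2.46], [-1.36, 4.5], [0.23, 2], [-2.94, 2.94]. Speed limits (rad/s): [2.57, 2.57, 3.14, 3.14, 3.14, 3.14, 3.14].

### API

Orientations are given as a unit quaternion [w, x, y, z].
In Python, from rig import bot gives the robot as it stands. The module is installed in compiled form; this text tells all that it offers.
- The arm moves only by the tool apply_moves, never from a script. Its argument "deltas" is a list of rows, each a list of 7 numbers: the shift along the tool's x, y, z in cm, then the turn, a rotation vector about the tool's x, y, z in rad, then the closure, from -1 (fully open) to 1 (shut), so that 0 is half open. A call has 1 to 12 rows; each row shifts and turns the commanded pose from where the row before left it, along the tool's axes as they then stand; what a row does not reach is not made up. A row lasts 1/10 s, in which the tool goes at most 50 mm and 8.59 degrees, less where a joint would pass 70% of its speed; a pose out of reach is approached as far as the arm can. A call with a gripper value outside its range is refused whole. The fingers move at their own pace and stop on an object; the grip force is fixed at half the most. Time passes only in rows, so rows that do not move let the fingers close. It gives the time, the measured TCP pose, the force and the opening at its end, in the units of the state.
- bot.get_obs(): the state, without advancing time (a new reading comes with each control period).
- bot.read_camera(name): name is "scene" or "top" or "wrist"; returns a dict with "color" (400x640x3 uint8, red, green, blue), "mtx" (3x3 intrinsics, pixels), "eye" and "rotation" of the camera in the world. Camera axes: x right, y up, looking along -z (the intrinsics and any distortion apply to the point x, -y, -z); pixel columns grow to the right and rows downward; lengths in m; the calibration is good to about 2 mm. A picture is of the moment at which its call begins. There is no depth.
- bot.job_done(): hands the job in, once; it reports no verdict.
Trained networks look in a picture, given as the dict that the camera call returned (one of the last four; its "shot" number tells which), for a name from the list of things; names that differ only in an ending like _2 or _b are one class to them, and where a whole thing is asked for, a point or a joint stands for the part that bears it (a point fixed in the world has none). Each returns a list of dicts, best first, with "score" (0 to 1); they miss things now and then, are a little off and sometimes report something else, mostly with a low value. They report only what shows in the picture. A call takes as long as a camera call. They do not tell look-alikes from the thing itself.
- bot.spot_in(picture, thing): "xyz" ([x, y, z] in m, in world coordinates, good to about 4 mm: the middle of the surface that is visible of it).
- bot.silhouettes(picture, thing): "mask" (400x640 bool, what is visible of it).
- bot.landmark_of(picture, thing): "xyz" ([x, y, z] in m, in world coordinates, good to about 4 mm: a listed point, or the origin of a listed thing).
The state is a dict: "time": time; "joint_pos": joint angles; "qvel": joint speeds; "joint_torque": joint torques, N m; "position": TCP position; "tcp_rot": TCP orientation; "contact_force": force on the tool from outside, world axes, zero at the start; "moment": the same for the moment, N m; "opening": finger opening in m.
Only numpy, scipy, OpenCV 4.12 (cv2) and the standard library are available. Lean on these libraries where they do the work, as an engineer would, in place of code of your own. Each camera call takes 0.05 s, during which the arm holds its last target.

## Working session

There is one attempt and no reset: what is moved stays moved. The work goes in short steps, Python scripts to look and compute and a tool call to move; the robot and the scene stay as the last step left them, time stands still between calls to the robot, and variables do not carry over. Pictures are saved under pics/ and viewed, and the job is handed in when it is done.

Besides the shell and the picture viewer there is one more tool, called after "Call:" as name(argument=value, ...), one argument or row to a line, values as JSON. apply_moves: Moves the arm, as the interface text tells. Its arguments: {"type":"object","properties":{"deltas":{"type":"array","items":{"type":"array","items":{"type":"number"}}}},"required":["deltas"]}

```bash
mkdir -p pics; cat > h.py <<'E'
import numpy as np, cv2
from rig import bot
def save(p,n): cv2.imwrite(f'pics/{n}.png',p['color'][:,:,::-1])
def proj(p,X):
    X=np.atleast_2d(X); c=(X-np.array(p['eye']))@np.array(p['rotation'])
    K=np.array(p['mtx']); u=np.stack([c[:,0],-c[:,1],-c[:,2]],1)@K.T
    return u[:,:2]/u[:,2:]
def ray(p,uv):
    uv=np.atleast_2d(uv); K=np.array(p['mtx'])
    d=np.c_[uv,np.ones(len(uv))]@np.linalg.inv(K).T
    d=np.stack([d[:,0],-d[:,1],-d[:,2]],1)@np.array(p['rotation']).T
    return np.array(p['eye']),d
def onz(p,uv,z):
    e,d=ray(p,uv); t=(z-e[2])/d[:,2]; return e+d*t[:,None]
def tri(ps,uvs):
    A=np.zeros((3,3));b=np.zeros(3)
    for p,uv in zip(ps,uvs):
        e,d=ray(p,uv); d=d[0]/np.linalg.norm(d[0]); M=np.eye(3)-np.outer(d,d); A+=M;b+=M@e
    return np.linalg.solve(A,b)
E
python3 - <<'E'
from h import *
np.set_printoptions(precision=4,suppress=True)
o=bot.get_obs(); print({k:np.round(v,4) for k,v in o.items()}, bot.grip_point_offset)
for n in ['scene','top','wrist']:
    p=bot.read_camera(n); save(p,n+'0'); print(n,p['eye'],p['rotation'],p['mtx'],p.keys())
    if n!='wrist':
        for t in ['square','square_heel','square_toe','square_tip','easel','easel_top','plaque','tick','weight','paint_pot','clay_heart_a']:
            for r in bot.landmark_of(p,t)[:4]: print(n,t,np.round(r['xyz'],4),round(r['score'],2),proj(p,r['xyz'])[0].round(0))
E
```

```text
{'time': np.float64(0.0), 'joint_pos': array([-1.26  ,  0.3992,  0.045 ,  1.5379, -0.0187,  1.2069, -0.0507]), 'qvel': array([ 0.    , -0.0014, -0.0005, -0.0025,  0.0005, -0.0028, -0.0019]), 'joint_torque': array([ -0.    , -47.5119,   1.3651, -25.422 ,   0.0117,   0.0093,
         0.    ]), 'position': array([0.2587, 0.5956, 0.2303]), 'tcp_rot': array([-0.0001,  0.2034,  0.9791, -0.0009]), 'contact_force': array([ 0.43  , -0.7654,  0.1625]), 'moment': array([-0.0086, -0.0137,  0.026 ]), 'opening': np.float64(0.0853)} 0.0187
scene [1.3204 0.1154 0.875 ] [0.5974 0.2624 0.3101 0.6914] [[376.5819   0.     323.83  ]
 [  0.     376.5819 199.0317]
 [  0.       0.       1.    ]] dict_keys(['color', 'mtx', 'eye', 'rotation', 'shot'])Traceback (most recent call last):
  File "<stdin>", line 8, in <module>
  File "h.py", line 5, in proj
    X=np.atleast_2d(X); c=(X-np.array(p['eye']))@np.array(p['rotation'])
                          ~~~~~~~~~~~~~~~~~~~~~~^~~~~~~~~~~~~~~~~~~~~~~~
ValueError: matmul: Input operand 1 has a mismatch in its core dimension 0, with gufunc signature (n?,k),(k,m?)->(n?,m?) (size 4 is different from 3)
```

Rotation is a quaternion; fix it.

```bash
sed -i "s/np.array(p\['rotation'\])/R(p['rotation'])/g; 2a from scipy.spatial.transform import Rotation as Ro\ndef R(q): q=np.array(q); return Ro.from_quat([q[1],q[2],q[3],q[0]]).as_matrix()\nnp.set_printoptions(precision=4,suppress=True)" h.py
python3 - <<'E'
from h import *
for n in ['scene','top','wrist']:
    p=bot.read_camera(n); save(p,n+'0'); print(n,p['eye'],p['rotation'],p['mtx'][0])
    if n!='wrist':
        for t in ['square','square_heel','square_toe','square_tip','easel','easel_top','plaque','tick','weight','paint_pot','clay_heart_a']:
            for r in bot.landmark_of(p,t)[:4]: print(n,t,np.round(r['xyz'],4),round(r['score'],2),proj(p,r['xyz'])[0].round(0))
E
```

```text
scene [1.3204 0.1154 0.875 ] [0.5974 0.2624 0.3101 0.6914] [376.5819   0.     323.83  ]
scene square [0.5491 0.3604 0.1432] 0.64 [457. 219.]
scene square_heel [0.532  0.379  0.1438] 0.84 [463. 215.]
scene square_toe [0.6088 0.2851 0.1419] 0.71 [430. 232.]
scene square_tip [0.4387 0.3053 0.0598] 0.89 [428. 211.]
scene square_tip [ 0.4627 -0.3324  0.0015] 0.24 [232. 210.]
scene easel [ 0.519   0.2676 -0.0003] 0.59 [414. 242.]
scene easel_top [0.5877 0.3101 0.1458] 0.64 [439. 227.]
scene plaque [ 0.5416 -0.1189 -0.0001] 0.81 [289. 234.]
scene tick [ 0.486  -0.054   0.0206] 0.97 [312. 219.]
scene weight [ 0.4658 -0.3332 -0.0031] 0.82 [232. 212.]
scene weight [ 0.3581 -0.2899 -0.0037] 0.78 [253. 192.]
scene weight [ 0.3514 -0.3994  0.0018] 0.5 [224. 187.]
scene weight [ 0.3467 -0.1577  0.0005] 0.5 [290. 193.]
scene paint_pot [ 0.541  -0.1187 -0.0003] 0.31 [289. 234.]
scene paint_pot [0.4365 0.3036 0.0612] 0.16 [428. 210.]
scene clay_heart_a [ 0.6922  0.1077 -0.0008] 0.75 [357. 283.]
scene clay_heart_a [0.3719 0.0296 0.0019] 0.45 [342. 202.]
top [ 0.3999 -0.0124  1.6476] [ 0.7145  0.0217 -
[... 421 characters left out ...]
.]
top tick [ 0.3687  0.0323 -0.0032] 0.73 [309. 233.]
top tick [ 0.4902 -0.0479  0.0225] 0.68 [335. 195.]
top weight [ 0.353  -0.4006  0.0004] 0.86 [445. 241.]
top weight [ 0.2787 -0.3421 -0.0013] 0.76 [426. 264.]
top weight [ 0.3446 -0.1608  0.003 ] 0.72 [370. 242.]
top weight [ 0.3577 -0.2917 -0.0014] 0.57 [411. 238.]
top paint_pot [ 0.5766 -0.344   0.0038] 0.96 [428. 171.]
top paint_pot [ 0.3667  0.034  -0.0027] 0.5 [309. 233.]
top paint_pot [ 0.5364 -0.1163  0.0002] 0.44 [357. 182.]
top clay_heart_a [ 0.3674  0.0321 -0.0039] 0.6 [310. 233.]
top clay_heart_a [0.6933 0.109  0.0008] 0.57 [288. 132.]
wrist [0.1991 0.6215 0.3744] [ 0.8291 -0.1089 -0.0714  0.5437] [324.2056   0.     312.4137]
```

```bash
ls pics
```

```text
scene0.png
top0.png
wrist0.png
```

View pics/scene0.png

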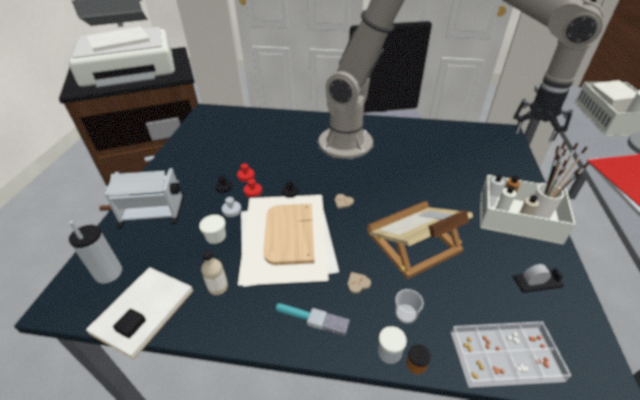

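View pics/top0.png

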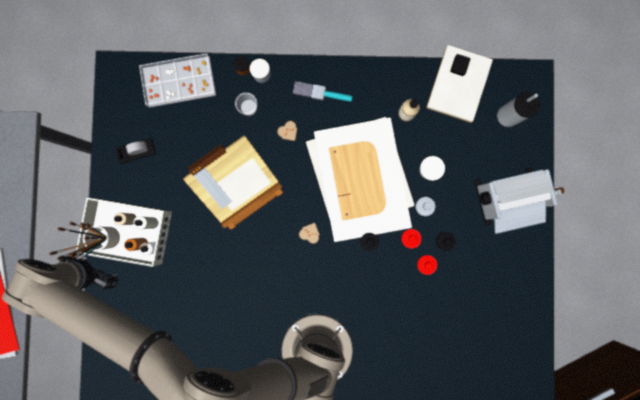

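View pics/wrist0.png

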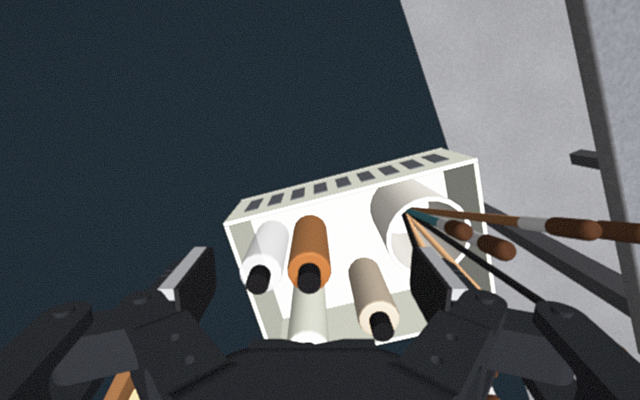

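```bash
cat >> h.py <<'E'
def quat(M): q=Ro.from_matrix(M).as_quat(); return q
def cur(): 
    o=bot.get_obs(); return np.array(o['position']),R(o['tcp_rot']),o
def plan(Pt,Rt,grip,P=None,Rm=None,step=0.04,rot=0.12,minrows=1):
    if P is None: P,Rm,_=cur()
    rv=Ro.from_matrix(Rm.T@Rt).as_rotvec(); d=Pt-P
    n=max(minrows,int(np.ceil(np.linalg.norm(d)/step)),int(np.ceil(np.linalg.norm(rv)/rot)))
    rows=[]; Rc=Rm.copy(); Pc=P.copy()
    for i in range(n):
        tgt=P+d*(i+1)/n; s=np.round((Rc.T@(tgt-Pc))*100,2); w=np.round(rv/n,4)
        Pc=Pc+Rc@(s/100); Rc=Rc@Ro.from_rotvec(w).as_matrix()
        rows.append([*s.tolist(),*w.tolist(),grip])
    print('['+', '.join('['+', '.join(f'{v:g}' for v in r)+']' for r in rows)+']'); print(n,'end',Pc)
    return Pc,Rc
E
python3 - <<'E'
from h import *
P,Rm,o=cur(); print(Rm); 
q=R([0.8291,-0.1089,-0.0714,0.5437]); print('cam in tool', Rm.T@q, Rm.T@(np.array([0.1991,0.6215,0.3744])-P))
u=np.array([.6088-.532,.2851-.379,0]); u/=np.linalg.norm(u); print(u)
E
```

```text
[[-0.9172  0.3984  0.0001]
 [ 0.3984  0.9172  0.0001]
 [-0.      0.0001 -1.    ]]
cam in tool [[-0.0002  0.9661  0.2582]
 [ 1.      0.0002  0.0002]
 [ 0.0001  0.2582 -0.9661]] [ 0.065  -0.0007 -0.1431]
[ 0.6331 -0.7741  0.    ]
```

```bash
python3 - <<'E'
from h import *
y=np.array([.774,.633,0]);y/=np.linalg.norm(y); z=np.array([0,0,-1.]); x=np.cross(y,z); Rt=np.c_[x,y,z]
plan(np.array([.53,.32,.36]),Rt,-0.2)
E
```

```text
[[-3.26, -1.32, -1.17, 0, -0, 0.0432, -0.2], [-3.31, -1.18, -1.17, 0, -0, 0.0432, -0.2], [-3.37, -1.04, -1.17, 0, -0, 0.0432, -0.2], [-3.4, -0.89, -1.17, 0, -0, 0.0432, -0.2], [-3.44, -0.74, -1.17, 0, -0, 0.0432, -0.2], [-3.47, -0.59, -1.17, 0, -0, 0.0432, -0.2], [-3.49, -0.44, -1.17, 0, -0, 0.0432, -0.2], [-3.5, -0.29, -1.17, 0, -0, 0.0432, -0.2], [-3.52, -0.14, -1.17, 0, -0, 0.0432, -0.2], [-3.52, 0.01, -1.17, 0, -0, 0.0432, -0.2], [-3.51, 0.17, -1.17, 0, -0, 0.0432, -0.2]]
11 end [0.53 0.32 0.36]
```

Call:
apply_moves(
  deltas=[
    [-3.26,-1.32,-1.17,0,0,0.0432,-0.2],
    [-3.31,-1.18,-1.17,0,0,0.0432,-0.2],
    [-3.37,-1.04,-1.17,0,0,0.0432,-0.2],
    [-3.4,-0.89,-1.17,0,0,0.0432,-0.2],
    [-3.44,-0.74,-1.17,0,0,0.0432,-0.2],
    [-3.47,-0.59,-1.17,0,0,0.0432,-0.2],
    [-3.49,-0.44,-1.17,0,0,0.0432,-0.2],
    [-3.5,-0.29,-1.17,0,0,0.0432,-0.2],
    [-3.52,-0.14,-1.17,0,0,0.0432,-0.2],
    [-3.52,0.01,-1.17,0,0,0.0432,-0.2],
    [-3.51,0.17,-1.17,0,0,0.0432,-0.2],
    [0,0,0,0,0,0,-0.2],
  ],
)

```text
time: 2.55
position: [0.535, 0.314, 0.3622]
tcp_rot: [0.003, 0.433, 0.901, 0.001]
contact_force: [-0.1, -0.8, -0.0]
opening: 0.0515
```

```bash
python3 - <<'E'
from h import *
p=bot.read_camera('wrist'); save(p,'w1'); print(p['eye'],cur()[0])
for t in ['square','square_heel','square_toe','square_tip','easel_top']:
    for r in bot.landmark_of(p,t)[:2]: print(t,np.round(r['xyz'],4),round(r['score'],2),proj(p,r['xyz'])[0].round(0))
import pickle; pickle.dump(p,open('w1.pkl','wb'))
E
```

```text
[0.4933 0.3644 0.505 ] [0.5325 0.317  0.3612]
square [0.5491 0.3625 0.1481] 0.57 [350. 145.]
square_heel [0.5378 0.3782 0.1463] 0.9 [351. 126.]
square_toe [0.6066 0.2847 0.1455] 0.97 [344. 227.]
square_tip [0.4391 0.3036 0.0624] 0.91 [251. 121.]
square_tip [ 0.545  -0.1164 -0.0026] 0.55 [170. 340.]
easel_top [0.5835 0.315  0.1464] 0.93 [346. 196.]
```

View pics/w1.png

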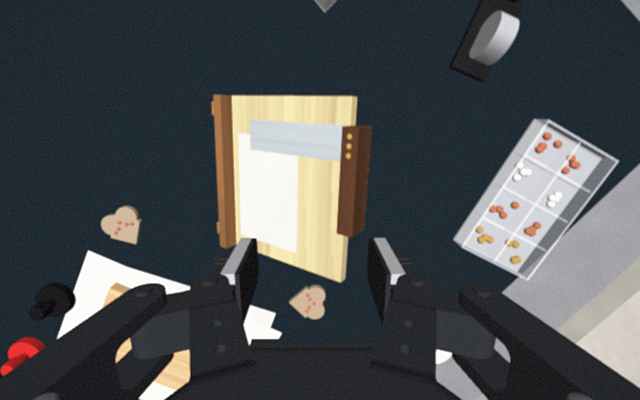

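```bash
python3 - <<'E'
from h import *
import pickle; p=pickle.load(open('w1.pkl','rb'))
M={'sq':[0,0,0],'he':[0,-.02,0],'to':[0,.1,0],'ti':[.15,-.02,0]}
obs=[('sq',[.5491,.3604,.1432]),('he',[.532,.379,.1438]),('to',[.6088,.2851,.1419]),('ti',[.4387,.3053,.0598]),
('sq',[.5481,.3607,.1432]),('to',[.6094,.2813,.1463]),('ti',[.4369,.3072,.0628]),
('sq',[.5491,.3625,.1481]),('he',[.5378,.3782,.1463]),('to',[.6066,.2847,.1455]),('ti',[.4391,.3036,.0624])]
A=np.array([M[k] for k,_ in obs]);B=np.array([v for _,v in obs])
a,b=A.mean(0),B.mean(0); r,_=Ro.align_vectors(B-b,A-a); Rs=r.as_matrix(); t=b-Rs@a
print(Rs,t); print((A@Rs.T+t-B)*1000)
print('slope',np.degrees(np.arcsin(-Rs[2,0])),'roll',np.degrees(np.arcsin(Rs[2,1])))
np.savez('sq.npz',R=Rs,t=t)
im=p['color'][:,:,::-1].copy(); 
z=4; crop=cv2.resize(im[90:250,220:400],None,fx=z,fy=z,interpolation=cv2.INTER_CUBIC)
def ln(pts):
    q=(proj(p,np.array(pts)@Rs.T+t)-[220,90]+.5)*z
    cv2.polylines(crop,[q.round().astype(int)],True,(0,0,255),1)
ln([[0,-.02,.0025],[.15,-.02,.0025],[.15,.02,.0025],[0,.02,.0025]])
ln([[-.02,-.02,.0185],[0,-.02,.0185],[0,.1,.0185],[-.02,.1,.0185]])
cv2.imwrite('pics/ov1.png',cv2.resize(crop,(720,640))[:600])
E
```

```text
[[-0.6608  0.6035 -0.4462]
 [-0.4934 -0.7973 -0.3476]
 [-0.5655 -0.0095  0.8247]] [0.5484 0.3627 0.1454]
[[-0.7103  2.2825  2.226 ]
 [ 4.3203 -0.3708  1.816 ]
 [-0.0637 -2.1506  2.5758]
 [-1.5062 -0.6847  0.9875]
 [ 0.2897  1.9825  2.226 ]
 [-0.6637  1.6494 -1.8242]
 [ 0.2938 -2.5847 -2.0125]
 [-0.7103  0.1825 -2.674 ]
 [-1.4797  0.4292 -0.684 ]
 [ 2.1363 -1.7506 -1.0242]
 [-1.9062  1.0153 -1.6125]]
slope 34.4386385625734 roll -0.5444114999528981
```

View pics/ov1.png

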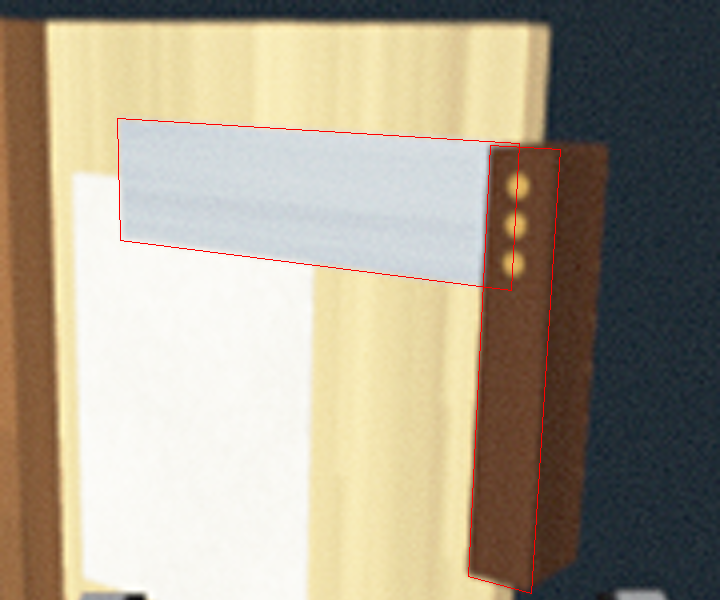

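```bash
python3 - <<'E'
from h import *
d=np.load('sq.npz'); t=d['t']
yh=np.array([.6035,-.7973,0]);yh/=np.linalg.norm(yh)
c,s=np.cos(np.radians(35)),np.sin(np.radians(35))
dn=np.cross(yh,[0,0,1.]); 
xs=dn*c+np.array([0,0,-s]); print('x',xs, d['R'][:,0]); zs=np.cross(xs,yh); Rs=np.c_[xs,yh,zs]
Rt=np.c_[-yh,-xs,-zs]; np.savez('sq2.npz',Rs=Rs,t=t,Rt=Rt)
for z in (.065,.004): print(t+Rs@[-.01,.032,z])
a=plan(t+Rs@[-.01,.032,.06],Rt,-0.2)
plan(t+Rs@[-.01,.032,.004],Rt,-0.2,*a,step=.015)
E
```

```text
x [-0.6531 -0.4944 -0.5736] [-0.6608 -0.4934 -0.5655]
[0.5445 0.3196 0.2044]
[0.5724 0.3407 0.1544]
[[-0.2, 0.23, 2.65, -0.1019, -0.0022, 0.0066, -0.2], [-0.18, -0.03, 2.66, -0.1019, -0.0022, 0.0066, -0.2], [-0.19, -0.31, 2.65, -0.1019, -0.0022, 0.0066, -0.2], [-0.18, -0.57, 2.6, -0.1019, -0.0022, 0.0066, -0.2], [-0.18, -0.84, 2.53, -0.1019, -0.0022, 0.0066, -0.2], [-0.18, -1.08, 2.43, -0.1019, -0.0022, 0.0066, -0.2]]
6 end [0.5468 0.3214 0.2003]
[[-0, 0, 1.4, -0.0001, -0, -0.0001, -0.2], [-0, 0, 1.4, -0.0001, -0, -0.0001, -0.2], [-0, 0, 1.4, -0.0001, -0, -0.0001, -0.2], [-0, 0, 1.4, -0.0001, -0, -0.0001, -0.2]]
4 end [0.5724 0.3407 0.1544]
```

Call:
apply_moves(
  deltas=[
    [-0.2,0.23,2.65,-0.1019,-0.0022,0.0066,-0.2],
    [-0.18,-0.03,2.66,-0.1019,-0.0022,0.0066,-0.2],
    [-0.19,-0.31,2.65,-0.1019,-0.0022,0.0066,-0.2],
    [-0.18,-0.57,2.6,-0.1019,-0.0022,0.0066,-0.2],
    [-0.18,-0.84,2.53,-0.1019,-0.0022,0.0066,-0.2],
    [-0.18,-1.08,2.43,-0.1019,-0.0022,0.0066,-0.2],
    [0,0,0,0,0,0,-0.2],
    [0,0,0,0,0,0,-0.2],
    [0,0,0,0,0,0,-0.2],
  ],
)

```text
time: 3.75
position: [0.551, 0.3226, 0.2051]
tcp_rot: [0.136, 0.425, 0.853, 0.272]
contact_force: [-0.7, 0.7, -0.1]
opening: 0.0513
```

```bash
python3 - <<'E'
from h import *
d=np.load('sq2.npz'); t,Rs,Rt=d['t'],d['Rs'],d['Rt']
P,Rm,o=cur(); print('in square',Rs.T@(P-t), Ro.from_matrix(Rt.T@Rm).as_rotvec(),o['opening'],o['qvel'])
p=bot.read_camera('wrist'); save(p,'w2')
plan(t+Rs@[-.01,.032,.004],Rt,-0.2,step=.015)
E
```

```text
in square [-0.0161  0.0335  0.0616] [-0.0066 -0.0018  0.0008] 0.051325188327699736 [ 0.     -0.0024  0.0022 -0.0132 -0.0066 -0.0064  0.0068]
[[0.05, -0.17, 1.44, 0.0018, 0.0005, -0.0003, -0.2], [0.04, -0.16, 1.44, 0.0018, 0.0005, -0.0003, -0.2], [0.04, -0.16, 1.44, 0.0018, 0.0005, -0.0003, -0.2], [0.05, -0.16, 1.44, 0.0018, 0.0005, -0.0003, -0.2]]
4 end [0.5724 0.3407 0.1545]
```

View pics/w2.png

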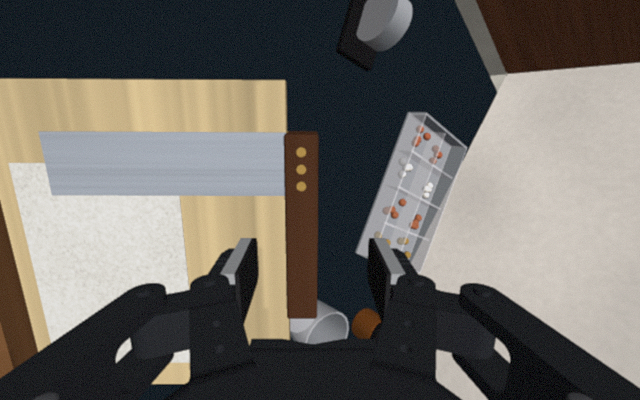

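Call:
apply_moves(
  deltas=[
    [0.05,-0.17,1.44,0.0018,0.0005,-0.0003,-0.2],
    [0.04,-0.16,1.44,0.0018,0.0005,-0.0003,-0.2],
    [0.04,-0.16,1.44,0.0018,0.0005,-0.0003,-0.2],
    [0.05,-0.16,1.0,0.0018,0.0005,-0.0003,-0.2],
    [0,0,0,0,0,0,-0.2],
    [0,0,0,0,0,0,-0.2],
    [0,0,0,0,0,0,-0.2],
  ],
)

```text
time: 4.5
position: [0.5676, 0.3373, 0.1557]
tcp_rot: [0.132, 0.425, 0.855, 0.267]
contact_force: [0.8, 0.4, 0.5]
opening: 0.0513
```

```bash
python3 - <<'E'
from h import *
d=np.load('sq2.npz'); t,Rs,Rt=d['t'],d['Rs'],d['Rt']
P,Rm,o=cur(); print('in square',Rs.T@(P-t), Ro.from_matrix(Rt.T@Rm).as_rotvec(),o['contact_force'],o['qvel'])
p=bot.read_camera('wrist'); save(p,'w3')
E
```

```text
in square [-0.0059  0.0318  0.0084] [0.0048 0.001  0.    ] [0.8443 0.4235 0.4916] [ 0.0174 -0.0056 -0.0051  0.0132 -0.0186 -0.0031  0.0157]
```

View pics/w3.png

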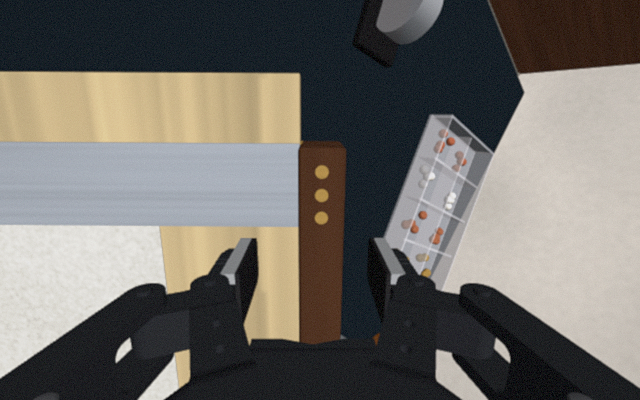

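Call:
apply_moves(
  deltas=[
    [0,0.4,0.4,0,0,0,-0.2],
    [0,0,0,0,0,0,-0.2],
    [0,0,0,0,0,0,-0.2],
    [0,0,0,0,0,0,-0.2],
  ],
)

```text
time: 4.95
position: [0.5715, 0.3392, 0.153]
tcp_rot: [0.132, 0.426, 0.855, 0.266]
contact_force: [-0.0, 0.5, 0.1]
opening: 0.0511
```

```bash
python3 - <<'E'
from h import *
d=np.load('sq2.npz'); t,Rs,Rt=d['t'],d['Rs'],d['Rt']
P,Rm,o=cur(); print('in square',Rs.T@(P-t), Ro.from_matrix(Rt.T@Rm).as_rotvec(),o['contact_force'],o['qvel'])
p=bot.read_camera('wrist'); save(p,'w4')
P,Rm,o=cur(); print('in square',Rs.T@(P-t),o['qvel'])
E
```

```text
in square [-0.0078  0.0326  0.0038] [ 0.0072 -0.0001  0.0017] [-0.0294  0.4803  0.0976] [-0.0052 -0.0005  0.0057  0.0029 -0.0015 -0.0007  0.0006]
in square [-0.0078  0.0326  0.0038] [-0.0056 -0.0019  0.0045  0.0022  0.0002 -0.0005  0.0017]
```

View pics/w4.png

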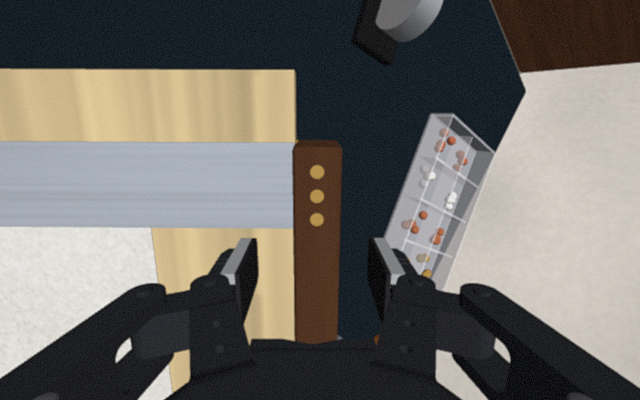

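Call:
apply_moves(
  deltas=[
    [0,0.15,0,-0.005,0,0,0],
    [0,0,0,0,0,0,0.3],
    [0,0,0,0,0,0,0.6],
    [0,0,0,0,0,0,1],
    [0,0,0,0,0,0,1],
    [0,0,0,0,0,0,1],
    [0,0,0,0,0,0,1],
    [0,0,0,0,0,0,1],
  ],
)

```text
time: 5.8
position: [0.5725, 0.3404, 0.1542]
tcp_rot: [0.133, 0.425, 0.854, 0.269]
contact_force: [-2.2, -0.3, 4.6]
opening: 0.0185
```

```bash
python3 - <<'E'
from h import *
d=np.load('sq2.npz'); t,Rs,Rt=d['t'],d['Rs'],d['Rt']
P,Rm,o=cur(); print('in square',Rs.T@(P-t), Ro.from_matrix(Rt.T@Rm).as_rotvec(),o['contact_force'],o['qvel'],o['opening'])
p=bot.read_camera('wrist'); save(p,'w5')
E
```

```text
in square [-0.0098  0.0323  0.0039] [0.0016 0.0001 0.0013] [-2.1564 -0.3245  4.6185] [-0.0001  0.0008  0.0004  0.0012 -0.0008  0.0007 -0.0016] 0.018469568928811915
```

View pics/w5.png

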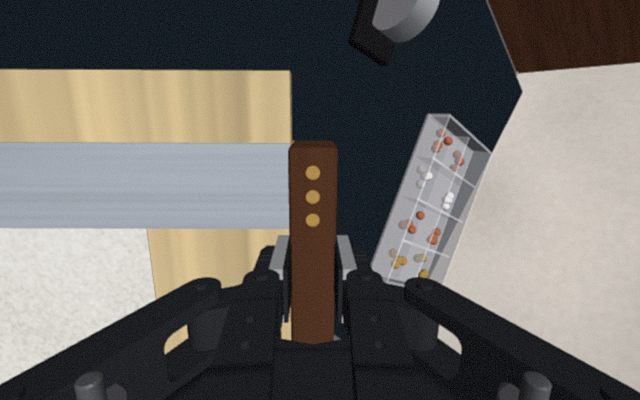

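Call:
apply_moves(
  deltas=[
    [0,0,-0.5,0,0,0,1],
    [0,0,-1,0,0,0,1],
    [0,0,-1.5,0,0,0,1],
    [0,0,-2,0,0,0,1],
    [0,0,-2,0,0,0,1],
    [0,0,-2,0,0,0,1],
    [0,0,-2,0,0,0,1],
    [0,0,0,0,0,0,1],
    [0,0,0,0,0,0,1],
  ],
)

```text
time: 6.75
position: [0.5214, 0.3023, 0.2434]
tcp_rot: [0.133, 0.425, 0.854, 0.268]
contact_force: [-0.1, -0.6, -1.3]
opening: 0.0184
```

```bash
python3 - <<'E'
from h import *
P,Rm,o=cur(); print(P,o['contact_force'],o['opening'])
p=bot.read_camera('wrist'); save(p,'w6')
d=np.load('sq2.npz'); t,Rs,Rt=d['t'],d['Rs'],d['Rt']
# expected in-hand: compare
for n,q in {'sq':[0,0,0],'heel':[0,-.02,0],'tip':[.15,-.02,0]}.items():
    off=np.array([-(q[1]-.0323),-(q[0]+.0098),-(q[2]-.0039)])
    W=P+Rm@off; print(n,W,proj(p,W)[0])
for tn in ['square','square_heel','square_tip','square_toe']:
    for r in bot.landmark_of(p,tn)[:1]: print(tn,np.round(r['xyz'],4),round(r['score'],2),proj(p,r['xyz'])[0].round(0))
for n in('top','scene'):
  p=bot.read_camera(n)
  for tn in ['plaque','tick']:
    for r in bot.landmark_of(p,tn)[:2]: print(n,tn,np.round(r['xyz'],4),round(r['score'],2),proj(p,r['xyz'])[0].round(0))
E
```

```text
[0.5214 0.3023 0.2434] [-0.1106 -0.5822 -1.3443] 0.018434085392039664
sq [0.4972 0.3245 0.2346] [291.5453 184.0172]
heel [0.4852 0.3405 0.2346] [290.796  140.4209]
tip [0.3869 0.2662 0.149 ] [-43.6492 140.4748]
square [0.4975 0.3213 0.2376] 0.68 [292. 191.]
square_heel [0.4861 0.3439 0.2332] 0.66 [294. 135.]
top plaque [ 0.5382 -0.1162 -0.0011] 0.77 [357. 181.]
top tick [ 0.4888 -0.0515  0.0227] 0.94 [337. 196.]
scene plaque [ 0.539  -0.1185 -0.002 ] 0.94 [289. 234.]
scene tick [ 0.4862 -0.0562  0.0258] 0.71 [311. 218.]
```

View pics/w6.png

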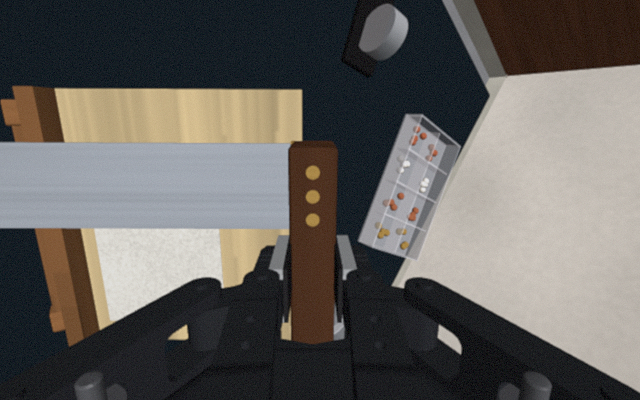

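```bash
cat >> h.py <<'E'
def place(tick,yaw,dx=0,dy=0,dz=0,inh=(-.0098,.0323,.0039)):
    px=np.array([np.cos(yaw),np.sin(yaw),0]);py=np.array([-np.sin(yaw),np.cos(yaw),0])
    return np.array(tick)+(inh[1]+.02+dx)*px+(-inh[0]+dy)*py+np.array([0,0,inh[2]+dz]), np.c_[-px,py,[0,0,-1.]]
E
python3 - <<'E'
from h import *
T,Rt=place([.4873,-.053,.02],np.radians(10.5),0,.015,.07); P,Rm,o=cur(); print(P,T)
# via
a=plan(np.array([.51,.2,.28]),Ro.from_matrix(Rm).as_matrix()@Ro.from_rotvec(Ro.from_matrix(Rm.T@Rt).as_rotvec()*.55).as_matrix(),1)
plan(T,Rt,1,*a)
E
```

```text
[0.5223 0.3022 0.244 ] [ 0.5342 -0.0191  0.0939]
[[-1.23, -0.63, -1.17, 0.0499, 0.0308, -0.0982, 1], [-1.13, -0.81, -1.18, 0.0499, 0.0308, -0.0982, 1], [-1.01, -0.97, -1.16, 0.0499, 0.0308, -0.0982, 1], [-0.86, -1.12, -1.14, 0.0499, 0.0308, -0.0982, 1], [-0.72, -1.25, -1.1, 0.0499, 0.0308, -0.0982, 1], [-0.55, -1.37, -1.06, 0.0499, 0.0308, -0.0982, 1]]
6 end [0.51 0.2  0.28]
[[-0.93, -3.07, 1.65, 0.0306, 0.0189, -0.0603, 1], [-0.78, -3.07, 1.73, 0.0306, 0.0189, -0.0603, 1], [-0.63, -3.05, 1.81, 0.0306, 0.0189, -0.0603, 1], [-0.47, -3.04, 1.89, 0.0306, 0.0189, -0.0603, 1], [-0.34, -2.99, 1.98, 0.0306, 0.0189, -0.0603, 1], [-0.19, -2.96, 2.06, 0.0306, 0.0189, -0.0603, 1], [-0.05, -2.89, 2.15, 0.0306, 0.0189, -0.0603, 1], [0.08, -2.83, 2.24, 0.0306, 0.0189, -0.0603, 1]]
8 end [ 0.5342 -0.0191  0.0939]
```

Call:
apply_moves(
  deltas=[
    [-1.23,-0.63,-1.17,0.0499,0.0308,-0.0982,1],
    [-1.13,-0.81,-1.18,0.0499,0.0308,-0.0982,1],
    [-1.01,-0.97,-1.16,0.0499,0.0308,-0.0982,1],
    [-0.86,-1.12,-1.14,0.0499,0.0308,-0.0982,1],
    [-0.72,-1.25,-1.1,0.0499,0.0308,-0.0982,1],
    [-0.55,-1.37,-1.06,0.0499,0.0308,-0.0982,1],
    [0,0,0,0,0,0,1],
    [0,0,0,0,0,0,1],
  ],
)

```text
time: 8.1
position: [0.5101, 0.2006, 0.28]
tcp_rot: [0.063, 0.15, 0.978, 0.128]
contact_force: [-0.0, 1.0, -2.3]
opening: 0.0182
```

```bash
python3 - <<'E'
from h import *
T,Rt=place([.4873,-.053,.02],np.radians(10.5),0,.015,.07); P,Rm,o=cur(); print(P,o['opening'])
plan(T,Rt,1)
E
```

```text
[0.5101 0.2006 0.28  ] 0.018217699455250327
[[-0.94, -3.08, 1.64, 0.0308, 0.019, -0.0606, 1], [-0.78, -3.07, 1.73, 0.0308, 0.019, -0.0606, 1], [-0.63, -3.06, 1.8, 0.0308, 0.019, -0.0606, 1], [-0.48, -3.05, 1.89, 0.0308, 0.019, -0.0606, 1], [-0.34, -3, 1.97, 0.0308, 0.019, -0.0606, 1], [-0.19, -2.96, 2.06, 0.0308, 0.019, -0.0606, 1], [-0.05, -2.9, 2.15, 0.0308, 0.019, -0.0606, 1], [0.08, -2.84, 2.24, 0.0308, 0.019, -0.0606, 1]]
8 end [ 0.5342 -0.0191  0.0939]
```

Call:
apply_moves(
  deltas=[
    [-0.94,-3.08,1.64,0.0308,0.019,-0.0606,1],
    [-0.78,-3.07,1.73,0.0308,0.019,-0.0606,1],
    [-0.63,-3.06,1.8,0.0308,0.019,-0.0606,1],
    [-0.48,-3.05,1.89,0.0308,0.019,-0.0606,1],
    [-0.34,-3,1.97,0.0308,0.019,-0.0606,1],
    [-0.19,-2.96,2.06,0.0308,0.019,-0.0606,1],
    [-0.05,-2.9,2.15,0.0308,0.019,-0.0606,1],
    [0.08,-2.84,2.0,0.0308,0.019,-0.0606,1],
    [0,0,0,0,0,0,1],
    [0,0,0,0,0,0,1],
    [0,0,0,0,0,0,1],
  ],
)

```text
time: 9.2
position: [0.5347, -0.0181, 0.097]
tcp_rot: [0.0, -0.093, 0.996, 0.0]
contact_force: [0.2, -0.2, -2.1]
opening: 0.0186
```

```bash
python3 - <<'E'
from h import *
import pickle
P,Rm,o=cur(); print(P,Rm,o['contact_force'],o['opening'])
p=bot.read_camera('wrist'); save(p,'w7'); pickle.dump((p,P,Rm),open('w7.pkl','wb'))
for tn in ['plaque','tick','square_heel']:
    for r in bot.landmark_of(p,tn)[:2]: print(tn,np.round(r['xyz'],4),round(r['score'],2),proj(p,r['xyz'])[0].round(0))
E
```

```text
[ 0.5347 -0.0181  0.097 ] [[-0.9827 -0.1854  0.0006]
 [-0.1854  0.9827  0.0005]
 [-0.0007  0.0004 -1.    ]] [ 0.1559 -0.2114 -2.0684] 0.018550449165497217
tick [ 0.4869 -0.0522  0.019 ] 0.59 [276. 130.]
square_heel [ 0.4838 -0.0357  0.0933] 0.64 [296. 140.]
```

View pics/w7.png

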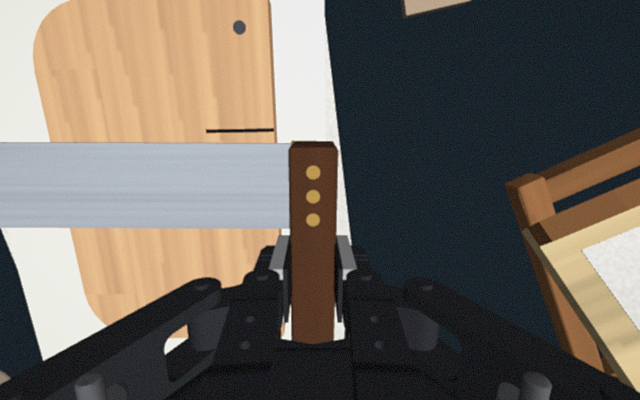

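```bash
python3 - <<'E'
from h import *
import pickle
p,P,Rm=pickle.load(open('w7.pkl','rb'))
im=p['color'][:,:,::-1].copy()
c=cv2.resize(im[0:150,200:350],None,fx=4,fy=4,interpolation=cv2.INTER_CUBIC); cv2.imwrite('pics/c7.png',c)
c=cv2.resize(im[120:260,200:350],None,fx=4,fy=4,interpolation=cv2.INTER_CUBIC); cv2.imwrite('pics/c7b.png',c)
E
```

```text
(no output)
```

View pics/c7.png

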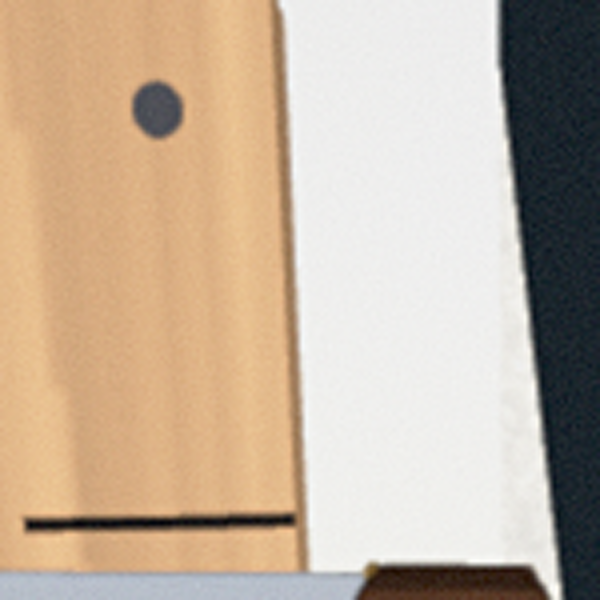

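View pics/c7b.png

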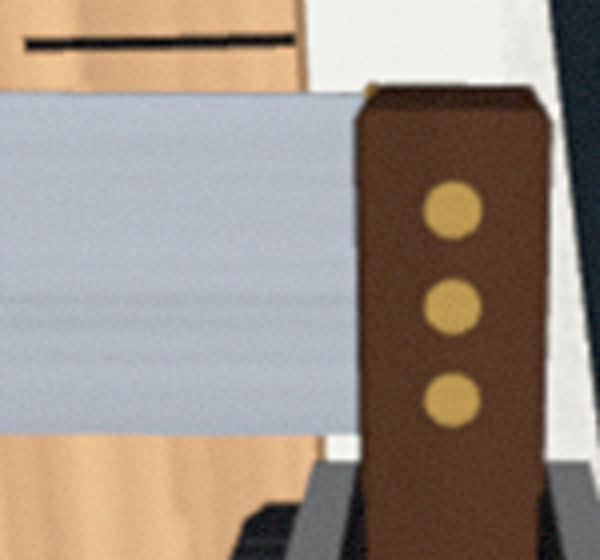

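```bash
python3 - <<'E'
from h import *
import pickle
p,P,Rm=pickle.load(open('w7.pkl','rb'))
E=onz(p,[[269.2,2.5],[272.5,75],[274.2,130],[279.5,230]],.02); print(E)
v=np.polyfit(E[:,0],E[:,1],1); yaw=np.arctan(v[0]); print('yaw edge',np.degrees(yaw),'res mm',(np.polyval(v,E[:,0])-E[:,1])*1000)
t=onz(p,[[206.25,131.2],[273.75,129.9]],.02); print(t,'tick yaw',np.degrees(np.arctan2(-(t[1]-t[0])[0],(t[1]-t[0])[1])))
print('tool yaw',np.degrees(np.arctan2(-Rm[0,1],Rm[1,1])))
inh=np.array([-.0098,.0323,.0039])
def w(q): d=np.array(q)-inh; return P+Rm@np.array([-d[1],-d[0],-d[2]])
for q in ([0,-.02,.0025],[.02,-.02,.0025],[.0,-.02,.0185],[-.02,-.02,.0185],[0,.02,.0025],[.10,-.02,.0025],[.10,.02,.0025],[0,.02,.0185]): print(q,w(q),proj(p,w(q))[0])
E
```

```text
[[ 0.4127 -0.0683  0.02  ]
 [ 0.453  -0.06    0.02  ]
 [ 0.4868 -0.0536  0.02  ]
 [ 0.556  -0.0389  0.02  ]]
yaw edge 11.58232106360589 res mm [-0.097  -0.128   0.3914 -0.1664]
[[ 0.4959 -0.0979  0.02  ]
 [ 0.4868 -0.0539  0.02  ]] tick yaw 11.753986146022715
tool yaw 10.684299363246785
[0, -0.02, 0.0025] [ 0.4851 -0.0375  0.0955] [291.6135 142.5973]
[0.02, -0.02, 0.0025] [ 0.4889 -0.0571  0.0955] [246.26  142.605]
[0.0, -0.02, 0.0185] [ 0.4851 -0.0375  0.1115] [289.093  146.3348]
[-0.02, -0.02, 0.0185] [ 0.4814 -0.0178  0.1115] [339.9448 146.3262]
[0, 0.02, 0.0025] [ 0.5244 -0.03    0.0956] [293.0288 228.0855]
[0.1, -0.02, 0.0025] [ 0.5037 -0.1357  0.0955] [ 64.8484 142.6358]
[0.1, 0.02, 0.0025] [ 0.543  -0.1283  0.0955] [ 81.5403 228.1204]
[0, 0.02, 0.0185] [ 0.5244 -0.0301  0.1116] [290.8559 241.1299]
```

```bash
python3 - <<'E'
from h import *
T,Rt=place([.4868,-.0537,.02],np.radians(11.65),0,.004,.03)
a=plan(T,Rt,1,step=.012)
T,Rt=place([.4868,-.0537,.02],np.radians(11.65),0,.004,.006)
plan(T,Rt,1,*a,step=.006)
E
```

```text
[[0.04, -0.27, 1.08, -0, 0.0002, -0.0041, 1], [0.04, -0.27, 1.09, -0, 0.0002, -0.0041, 1], [0.05, -0.27, 1.08, -0, 0.0002, -0.0041, 1], [0.04, -0.27, 1.09, -0, 0.0002, -0.0041, 1]]
4 end [ 0.5353 -0.0296  0.0539]
[[0, -0, 0.6, -0, 0, 0, 1], [0, -0, 0.6, -0, 0, 0, 1], [0, -0, 0.6, -0, 0, 0, 1], [0, -0, 0.6, -0, 0, 0, 1]]
4 end [ 0.5353 -0.0296  0.0299]
```

Call:
apply_moves(
  deltas=[
    [0.04,-0.27,1.08,0,0.0002,-0.0041,1],
    [0.04,-0.27,1.09,0,0.0002,-0.0041,1],
    [0.05,-0.27,1.08,0,0.0002,-0.0041,1],
    [0.04,-0.27,1.09,0,0.0002,-0.0041,1],
    [0,0,0,0,0,0,1],
    [0,0,0,0,0,0,1],
    [0,0,0,0,0,0,1],
  ],
)

```text
time: 10.1
position: [0.5352, -0.0309, 0.0535]
tcp_rot: [-0.0, -0.101, 0.995, -0.001]
contact_force: [0.9, -0.3, -0.4]
opening: 0.0185
```

```bash
python3 - <<'E'
from h import *
import pickle
P,Rm,o=cur(); print(P,o['contact_force'],'tool yaw',np.degrees(np.arctan2(-Rm[0,1],Rm[1,1])),Rm[2])
p=bot.read_camera('wrist'); save(p,'w8'); pickle.dump((p,P,Rm),open('w8.pkl','wb'))
im=p['color'][:,:,::-1]
cv2.imwrite('pics/c8.png',cv2.resize(im[60:260,190:350],None,fx=3,fy=3,interpolation=cv2.INTER_CUBIC))
T,Rt=place([.4868,-.0537,.02],np.radians(11.65),0,.004,.006)
plan(T,Rt,1,step=.006)
E
```

```text
[ 0.5352 -0.0309  0.0535] [ 0.9325 -0.2709 -0.4361] tool yaw 11.576644136454492 [ 0.0009 -0.001  -1.    ]
[[-0.01, 0.03, 0.59, -0.0002, -0.0001, -0.0003, 1], [-0, 0.03, 0.6, -0.0002, -0.0001, -0.0003, 1], [-0.01, 0.03, 0.59, -0.0002, -0.0001, -0.0003, 1], [-0, 0.03, 0.6, -0.0002, -0.0001, -0.0003, 1]]
4 end [ 0.5352 -0.0296  0.0299]
```

View pics/c8.png

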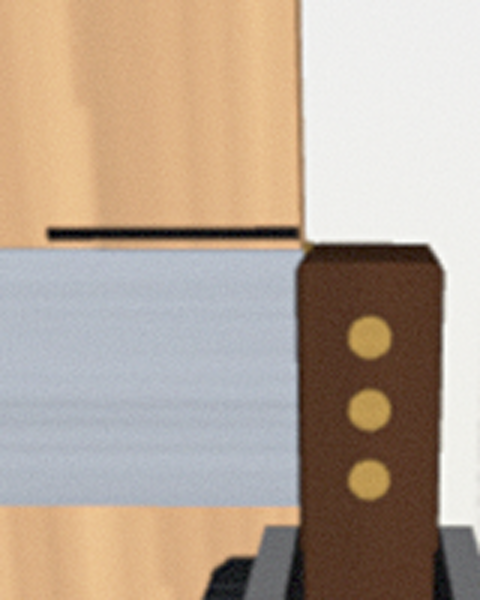

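```bash
python3 - <<'E'
from h import *
import pickle
p,P,Rm=pickle.load(open('w8.pkl','rb'))
print(onz(p,[[206,138],[290,138]],.02))
print(onz(p,[[290,62],[290.5,100],[290.7,137]],.02))
E
```

```text
[[ 0.496  -0.098   0.02  ]
 [ 0.487  -0.0538  0.02  ]]
[[ 0.4496 -0.0607  0.02  ]
 [ 0.4677 -0.0571  0.02  ]
 [ 0.4864 -0.0535  0.02  ]]
```

Call:
apply_moves(
  deltas=[
    [-0.01,0.05,0.6,0,0,-0.0005,1],
    [0,0.05,0.6,0,0,0,1],
    [0,0.05,0.6,0,0,0,1],
    [0,0,0.6,0,0,0,1],
    [0,0,0,0,0,0,1],
    [0,0,0,0,0,0,1],
    [0,0,0,0,0,0,1],
  ],
)

```text
time: 10.85
position: [0.5348, -0.0295, 0.0294]
tcp_rot: [-0.0, -0.101, 0.995, -0.001]
contact_force: [0.4, -0.9, -2.3]
opening: 0.0185
```

```bash
cat > chk.py <<'E'
from h import *
import pickle,sys
P,Rm,o=cur(); print(P,o['contact_force'],o['moment'],'tool yaw',np.degrees(np.arctan2(-Rm[0,1],Rm[1,1])),Rm[2])
p=bot.read_camera('wrist'); save(p,sys.argv[1]); pickle.dump((p,P,Rm),open(sys.argv[1]+'.pkl','wb'))
im=p['color'][:,:,::-1]
cv2.imwrite(f'pics/c{sys.argv[1]}.png',cv2.resize(im[60:260,190:350],None,fx=3,fy=3,interpolation=cv2.INTER_CUBIC))
yaw=np.radians(11.65);px=np.array([np.cos(yaw),np.sin(yaw),0]);py=np.array([-np.sin(yaw),np.cos(yaw),0])
inh=np.array([-.0098,.0323,.0039])
def w(q): d=np.array(q)-inh; return P+Rm@np.array([-d[1],-d[0],-d[2]])
for n,q in {'heel':[0,-.02,0],'toe':[0,.1,0],'tip':[.15,-.02,0]}.items():
    d=w(q)-[.487,-.0536,.02]; print(n,'in tick frame mm',np.array([d@px,d@py,d[2]])*1000)
E
python3 chk.py w9
```

```text
[ 0.5348 -0.0295  0.0294] [ 0.4348 -0.8986 -2.2941] [ 0.0507  0.0094 -0.0073] tool yaw 11.603796947778386 [ 0.0011 -0.001  -1.    ]
heel in tick frame mm [-0.6361  4.2355  5.6089]
toe in tick frame mm [119.3638   4.1386   5.4797]
tip in tick frame mm [  -0.7571 -145.7644    5.7635]
```

View pics/cw9.png

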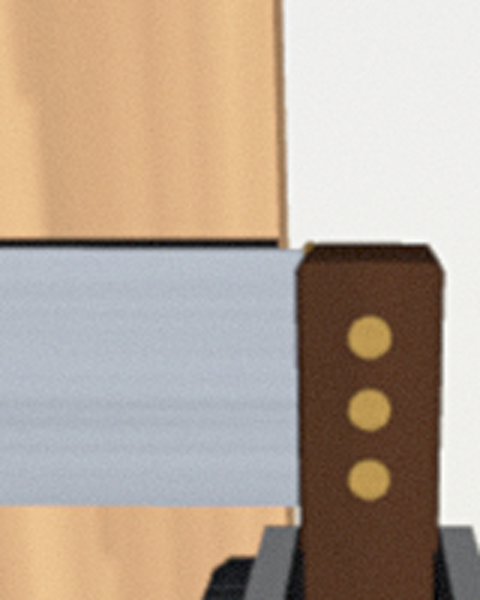

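Call:
apply_moves(
  deltas=[
    [0,0,0.15,0,0,0,1],
    [0,0,0.15,0,0,0,1],
    [0,0,0.12,0,0,0,1],
    [0,0,0,0,0,0,1],
    [0,0,0,0,0,0,1],
  ],
)

```text
time: 11.4
position: [0.5345, -0.0294, 0.025]
tcp_rot: [-0.001, -0.101, 0.995, -0.001]
contact_force: [0.2, -0.3, -1.8]
opening: 0.0184
```

```bash
python3 chk.py w10
```

```text
[ 0.5345 -0.0294  0.025 ] [ 0.1578 -0.3492 -1.7814] [ 0.1066  0.0196 -0.0439] tool yaw 11.609793965445188 [ 0.0016 -0.0009 -1.    ]
heel in tick frame mm [-0.8927  4.3854  1.2391]
toe in tick frame mm [119.1071   4.301    1.0482]
tip in tick frame mm [  -0.998  -145.6145    1.3688]
```

View pics/cw10.png

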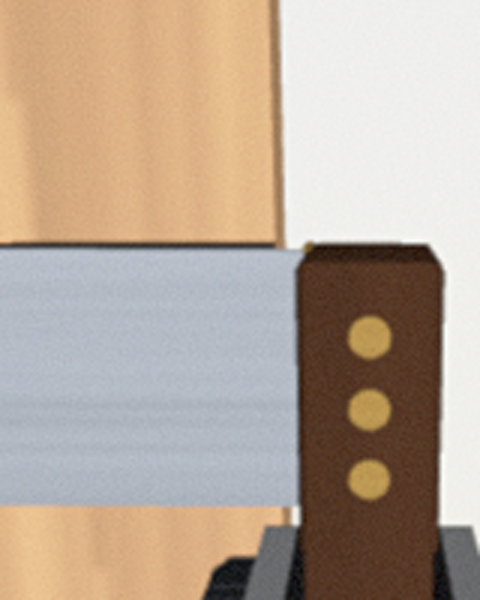

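Call:
apply_moves(
  deltas=[
    [-0.04,-0.1,0,0,0,0,1],
    [-0.04,-0.1,0,0,0,0,1],
    [0,-0.1,0,0,0,0,1],
    [0,-0.1,0,0,0,0,1],
    [0,0,0,0,0,0,1],
    [0,0,0,0,0,0,1],
  ],
)

```text
time: 12.05
position: [0.5361, -0.0329, 0.0251]
tcp_rot: [-0.001, -0.101, 0.995, -0.0]
contact_force: [-0.1, 0.5, -0.7]
opening: 0.0184
```

```bash
python3 chk.py w11
```

```text
[ 0.5361 -0.0329  0.0251] [-0.0705  0.4617 -0.6867] [0.2715 0.0143 0.0666] tool yaw 11.62305839298971 [ 0.0015 -0.0006 -1.    ]
heel in tick frame mm [-0.0023  0.5907  1.2658]
toe in tick frame mm [119.9976   0.5342   1.0867]
tip in tick frame mm [  -0.0728 -149.4092    1.3522]
```

View pics/cw11.png

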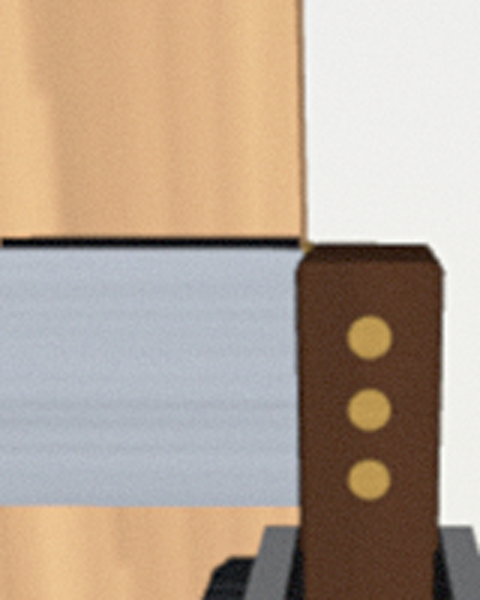

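Call:
apply_moves(
  deltas=[
    [0.03,-0.06,0,0,0,0,1],
    [0,-0.06,0,0,0,0,1],
    [0,0,0,0,0,0,1],
    [0,0,0,0,0,0,1],
  ],
)

```text
time: 12.5
position: [0.5363, -0.0339, 0.0251]
tcp_rot: [-0.001, -0.101, 0.995, -0.0]
contact_force: [0.5, 1.3, -1.7]
opening: 0.0184
```

```bash
python3 chk.py w12
```

```text
[ 0.5363 -0.0339  0.0251] [ 0.4849  1.3339 -1.7425] [ 0.6992 -0.1859  0.0804] tool yaw 11.634447642305535 [ 0.0012 -0.0005 -1.    ]
heel in tick frame mm [-0.0639 -0.4302  1.2578]
toe in tick frame mm [119.936   -0.4628   1.1172]
tip in tick frame mm [  -0.1046 -150.4302    1.3335]
```

View pics/cw12.png

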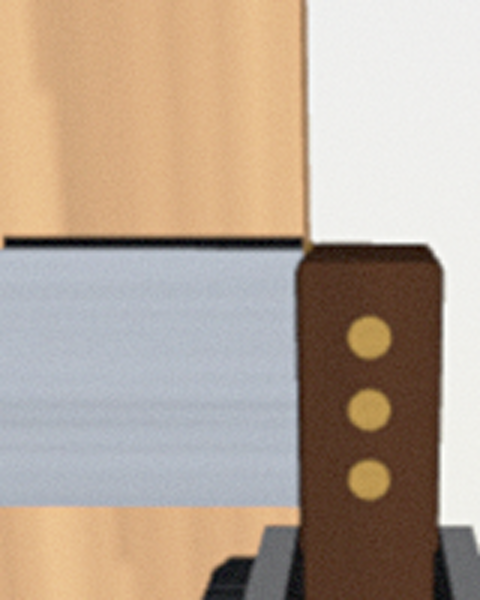

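Call:
apply_moves(
  deltas=[
    [0,-0.06,0,0,0,0,1],
    [0,-0.06,0,0,0,0,1],
    [0,0,0,0,0,0,1],
    [0,0,0,0,0,0,1],
    [0,0,0,0,0,0,1],
  ],
)

```text
time: 13.05
position: [0.5362, -0.0356, 0.0251]
tcp_rot: [-0.001, -0.101, 0.995, -0.001]
contact_force: [-0.0, 2.9, -0.5]
opening: 0.0182
```

```bash
python3 chk.py w13
```

```text
[ 0.5362 -0.0356  0.0251] [-0.0234  2.9003 -0.4846] [ 0.7179 -0.0182  0.0487] tool yaw 11.611174852067712 [ 0.0017 -0.0009 -1.    ]
heel in tick frame mm [-0.4528 -2.0383  1.2723]
toe in tick frame mm [119.547   -2.1198   1.0717]
tip in tick frame mm [  -0.5544 -152.0382    1.4014]
```

View pics/cw13.png

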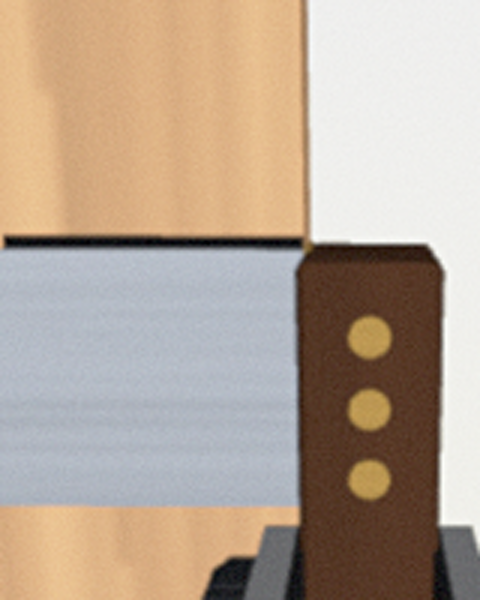

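Call:
apply_moves(
  deltas=[
    [0,0,0.06,0,0,0,1],
    [0,0,0.06,0,0,0,1],
    [0,0,0,0,0,0,1],
    [0,0,0,0,0,0,1],
  ],
)

```text
time: 13.5
position: [0.5363, -0.0355, 0.0242]
tcp_rot: [-0.001, -0.101, 0.995, -0.0]
contact_force: [-1.8, 4.3, 5.2]
opening: 0.0183
```

```bash
python3 chk.py w14
```

```text
[ 0.5363 -0.0355  0.0242] [-1.8335  4.3311  5.2435] [0.6655 0.4284 0.0402] tool yaw 11.612942595921119 [ 0.0016 -0.0005 -1.    ]
heel in tick frame mm [-0.4184 -2.0077  0.4027]
toe in tick frame mm [119.5815  -2.0854   0.2067]
tip in tick frame mm [  -0.5154 -152.0077    0.4779]
```

Call:
apply_moves(
  deltas=[
    [0,0,0,0,0,0,0.45],
    [0,0,0,0,0,0,0.4],
    [0,0,0,0,0,0,0.3],
    [0,0,0,0,0,0,0.2],
    [0,0,0,0,0,0,0.1],
    [0,0,0,0,0,0,0.1],
    [0,0,0,0,0,0,0.1],
  ],
)

```text
time: 14.25
position: [0.5363, -0.0355, 0.0239]
tcp_rot: [-0.001, -0.101, 0.995, -0.001]
contact_force: [-0.7, 0.6, 0.6]
opening: 0.0383
```

```bash
python3 chk.py w15; python3 -c "
from h import *; print(cur()[2]['opening'])"
```

```text
[ 0.5363 -0.0355  0.0239] [-0.7044  0.5839  0.5924] [-0.0192  0.0073 -0.0314] tool yaw 11.615371452488551 [ 0.0015 -0.001  -1.    ]
heel in tick frame mm [-0.3364 -2.0544  0.0595]
toe in tick frame mm [119.6634  -2.1271  -0.1159]
tip in tick frame mm [  -0.4271 -152.0542    0.2085]
0.038561935336287746
```

View pics/w15.png

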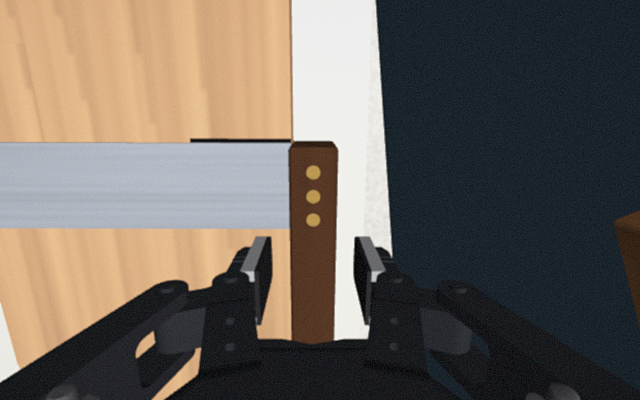

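Call:
apply_moves(
  deltas=[
    [0,0,-0.5,0,0,0,0.1],
    [0,0,-1,0,0,0,0.1],
    [0,0,-2,0,0,0,0.1],
    [0,0,-3,0,0,0,0.1],
    [0,0,-3,0,0,0,0.1],
    [1,1,-3,0,0,0,0.1],
    [1,1,-1,0,0,0,0.1],
    [0,0,0,0,0,0,0.1],
    [0,0,0,0,0,0,0.1],
    [0,0,0,0,0,0,0.1],
  ],
)

```text
time: 15.3
position: [0.5128, -0.02, 0.1585]
tcp_rot: [-0.001, -0.101, 0.995, -0.001]
contact_force: [0.2, 0.6, -0.1]
opening: 0.0383
```

```bash
python3 - <<'E'
from h import *
import pickle
p=bot.read_camera('wrist'); save(p,'w16'); pickle.dump(p,open('w16.pkl','wb'))
im=p['color'][:,:,::-1]
for tn in ['plaque','tick','square','square_heel','square_toe','square_tip']:
    for r in bot.landmark_of(p,tn)[:1]: print(tn,np.round(r['xyz'],4),round(r['score'],2),proj(p,r['xyz'])[0].round(0))
E
```

```text
plaque [ 0.5421 -0.1199 -0.0022] 0.84 [206. 192.]
tick [ 0.4842 -0.0515  0.0202] 0.97 [284. 149.]
square [ 0.5085 -0.0507  0.0216] 0.72 [280. 177.]
square_heel [ 0.4891 -0.056   0.0215] 0.94 [278. 154.]
square_toe [ 0.6041 -0.0308  0.0192] 0.56 [283. 276.]
square_tip [ 0.5186 -0.2039  0.0213] 0.67 [103. 153.]
```

View pics/w16.png

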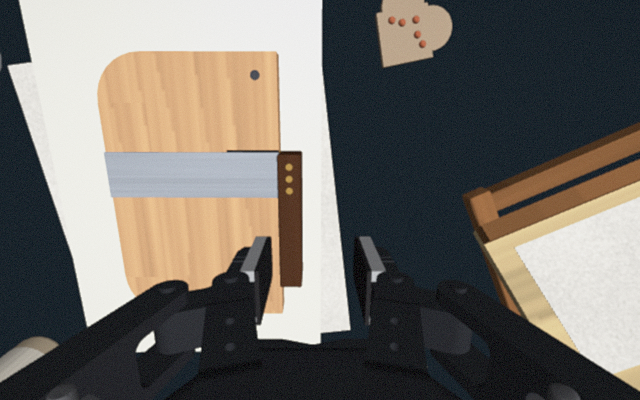

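```bash
python3 - <<'E'
from h import *
import pickle
p=pickle.load(open('w16.pkl','rb'))
im=p['color'][:,:,::-1]
a=cv2.resize(im[130:210,240:320],(400,400),interpolation=cv2.INTER_CUBIC)
b=cv2.resize(im[230:310,250:330],(400,400),interpolation=cv2.INTER_CUBIC)
cv2.imwrite('pics/c16.png',np.hstack([a,b]))
E
```

```text
(no output)
```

View pics/c16.png

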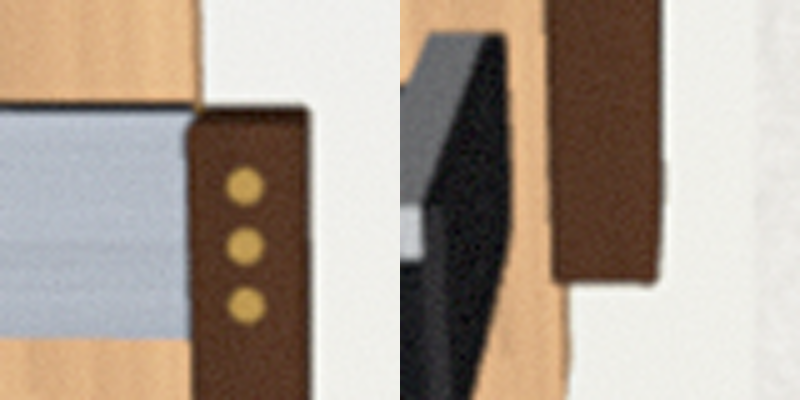

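```bash
python3 - <<'E'
from h import *
import pickle
p=pickle.load(open('w16.pkl','rb'))
E=onz(p,[[278.2,75],[279.2,120],[279.8,149],[283.6,288]],.02); v=np.polyfit(E[:,0],E[:,1],1); print(np.degrees(np.arctan(v[0])),(np.polyval(v,E[:,0])-E[:,1])*1e3)
S=onz(p,[[277.6,156],[280.6,286]],.0385)
print('gap mm',(S[:,1]-np.polyval(v,S[:,0]))*np.cos(np.arctan(v[0]))*1e3)
# blade edge vs tick
b=onz(p,[[230,152.2],[275,152.2]],.0225); t=onz(p,[[230,150.8],[275,150.8]],.02); print(b,t)
E
```

```text
11.606441655581925 [-0.1164  0.0175  0.148  -0.0491]
gap mm [-0.2036 -0.7577]
[[ 0.4957 -0.0967  0.0225]
 [ 0.4879 -0.0588  0.0225]] [[ 0.4949 -0.0974  0.02  ]
 [ 0.4871 -0.0592  0.02  ]]
```

```bash
python3 - <<'E'
from h import *
P,Rm,o=cur(); plan(np.array([.463,-.333,.14]),Rm,-.1)
E
```

```text
[[1.4, -3.71, 0.24, 0, 0, 0, -0.1], [1.39, -3.7, 0.24, 0, 0, 0, -0.1], [1.4, -3.71, 0.24, 0, 0, 0, -0.1], [1.39, -3.71, 0.24, 0, 0, 0, -0.1], [1.4, -3.7, 0.24, 0, 0, 0, -0.1], [1.39, -3.71, 0.24, 0, 0, 0, -0.1], [1.4, -3.7, 0.24, 0, 0, 0, -0.1], [1.39, -3.71, 0.24, 0, 0, 0, -0.1]]
8 end [ 0.463 -0.333  0.14 ]
```

Call:
apply_moves(
  deltas=[
    [1.4,-3.71,0.24,0,0,0,-0.1],
    [1.39,-3.7,0.24,0,0,0,-0.1],
    [1.4,-3.71,0.24,0,0,0,-0.1],
    [1.39,-3.71,0.24,0,0,0,-0.1],
    [1.4,-3.7,0.24,0,0,0,-0.1],
    [1.39,-3.71,0.24,0,0,0,-0.1],
    [1.4,-3.7,0.24,0,0,0,-0.1],
    [1.39,-3.71,0.24,0,0,0,-0.1],
    [0,0,0,0,0,0,-0.1],
    [0,0,0,0,0,0,-0.1],
    [0,0,0,0,0,0,-0.1],
  ],
)

```text
time: 16.75
position: [0.4637, -0.3314, 0.1398]
tcp_rot: [-0.001, -0.102, 0.995, 0.0]
contact_force: [0.5, 0.8, -0.3]
opening: 0.0465
```

```bash
python3 - <<'E'
from h import *
import pickle
print(cur()[0],cur()[2]['opening'])
p=bot.read_camera('wrist'); save(p,'w17'); pickle.dump(p,open('w17.pkl','wb'))
for r in bot.landmark_of(p,'weight')[:4]: print(np.round(r['xyz'],4),round(r['score'],2),proj(p,r['xyz'])[0].round(0))
E
```

```text
[ 0.4637 -0.3314  0.1398] 0.046461959554662896
[ 0.3523 -0.3997 -0.0011] 0.89 [258.  38.]
[ 0.3456 -0.1591 -0.0011] 0.65 [544.  93.]
[ 0.4637 -0.3362 -0.0014] 0.58 [308. 186.]
[ 0.3568 -0.2939  0.005 ] 0.57 [386.  71.]
```

View pics/w17.png

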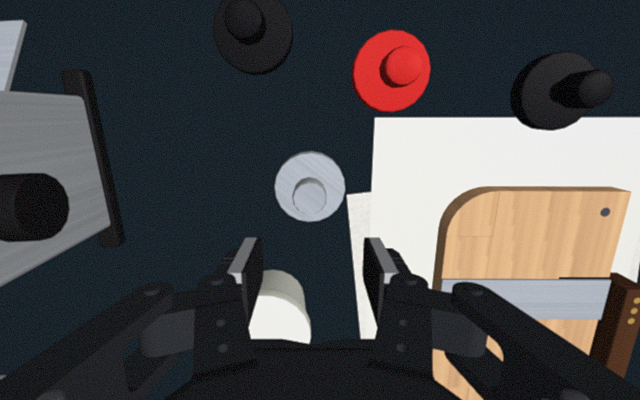

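```bash
python3 - <<'E'
from h import *
import pickle
p=pickle.load(open('w17.pkl','rb'))
r=bot.silhouettes
print(onz(p,[[310,186.5]],.016),onz(p,[[309.5,197]],.045),onz(p,[[309.5,197]],.039))
g=cv2.cvtColor(p['color'],cv2.COLOR_RGB2GRAY)[140:235,265:355]
m=(g>110).astype(np.uint8); n,l,s,c=cv2.connectedComponentsWithStats(m); k=l[46,45]; print(s[k],c[k]+[265,140])
cn,_=cv2.findContours((l==k).astype(np.uint8),cv2.RETR_EXTERNAL,cv2.CHAIN_APPROX_NONE); e=cv2.fitEllipse(max(cn,key=len)); print(e[0][0]+265,e[0][1]+140,e)
print(onz(p,[[e[0][0]+265,e[0][1]+140]],.016))
E
```

```text
[[ 0.4597 -0.3349  0.016 ]] [[ 0.4613 -0.3348  0.045 ]] [[ 0.4628 -0.3345  0.039 ]]
[  10   12   70   70 3775] [309.6811 186.5648]
309.5576820373535 186.49469375610352 ((44.557682037353516, 46.494693756103516), (68.64702606201172, 69.19033813476562), 71.13351440429688)
[[ 0.4597 -0.3353  0.016 ]]
```

```bash
python3 - <<'E'
from h import *
P,Rm,o=cur(); plan(np.array([.4607,-.335,.08]),Rm,-.1,step=.02)
E
```

```text
[[0.1, -0.08, 1.5, 0, 0, 0, -0.1], [0.1, -0.08, 1.5, 0, 0, 0, -0.1], [0.1, -0.09, 1.49, 0, 0, 0, -0.1], [0.1, -0.08, 1.5, 0, 0, 0, -0.1]]
4 end [ 0.4607 -0.335   0.08  ]
```

Call:
apply_moves(
  deltas=[
    [0.1,-0.08,1.5,0,0,0,-0.1],
    [0.1,-0.08,1.5,0,0,0,-0.1],
    [0.1,-0.09,1.5,0,0,0,-0.1],
    [0.1,-0.08,1.5,0,0,0,-0.1],
    [0,0,0,0,0,0,-0.1],
    [0,0,0,0,0,0,-0.1],
    [0,0,0,0,0,0,-0.1],
  ],
)

```text
time: 17.55
position: [0.4602, -0.3373, 0.0806]
tcp_rot: [-0.0, -0.101, 0.995, -0.001]
contact_force: [0.3, 0.0, -0.6]
opening: 0.0468
```

```bash
python3 - <<'E'
from h import *
import pickle
P,Rm,o=cur();print(P)
p=bot.read_camera('wrist'); save(p,'w18')
p0=pickle.load(open('w17.pkl','rb'))
g=cv2.cvtColor(p['color'],cv2.COLOR_RGB2GRAY)
m=(g>110).astype(np.uint8); n,l,s,c=cv2.connectedComponentsWithStats(m)
u=proj(p,[.4607,-.335,.016])[0]; k=l[int(u[1]),int(u[0])-20]; print(u,s[k],c[k])
print('disc top', tri([p0,p],[[309.6,186.5],c[k]]))
E
```

```text
[ 0.4602 -0.3373  0.0806]
[316.8024 214.1077] [ 273  168   88   88 5776] [316.8276 212.0156]
disc top [ 0.4608 -0.335   0.011 ]
```

View pics/w18.png

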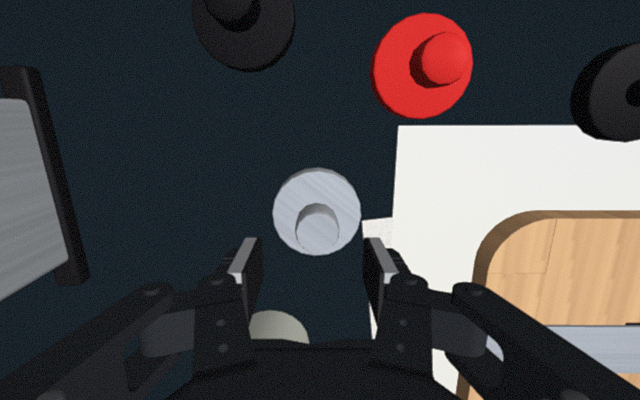

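```bash
python3 - <<'E'
from h import *
P,Rm,o=cur(); p=bot.read_camera('wrist'); print(onz(p,[[317.3,229]],.048),P)
plan(np.array([.4605,-.335,.0215]),Rm,-.1,step=.015)
E
```

```text
[[ 0.4597 -0.3353  0.048 ]] [ 0.4604 -0.3373  0.0807]
[[-0.01, 0.06, 1.48, -0, 0, 0, -0.1], [-0.02, 0.05, 1.49, -0, 0, 0, -0.1], [-0.01, 0.06, 1.48, -0, 0, 0, -0.1], [-0.02, 0.06, 1.48, -0, 0, 0, -0.1]]
4 end [ 0.4605 -0.335   0.0215]
```

Call:
apply_moves(
  deltas=[
    [0,0.06,1.48,0,0,0,-0.1],
    [0,0.05,1.49,0,0,0,-0.1],
    [0,0.06,1.48,0,0,0,-0.1],
    [0,0.06,1.4,0,0,0,-0.1],
    [0,0,0,0,0,0,-0.1],
    [0,0,0,0,0,0,-0.1],
    [0,0,0,0,0,0,-0.1],
  ],
)

```text
time: 18.35
position: [0.4596, -0.3352, 0.0221]
tcp_rot: [-0.0, -0.101, 0.995, -0.001]
contact_force: [0.0, 0.6, 1.0]
opening: 0.0471
```

```bash
python3 - <<'E'
from h import *
P,Rm,o=cur();print(P,o['contact_force'])
p=bot.read_camera('wrist'); save(p,'w19')
E
```

```text
[ 0.4596 -0.3352  0.0221] [0.029  0.5816 0.9574]
```

View pics/w19.png

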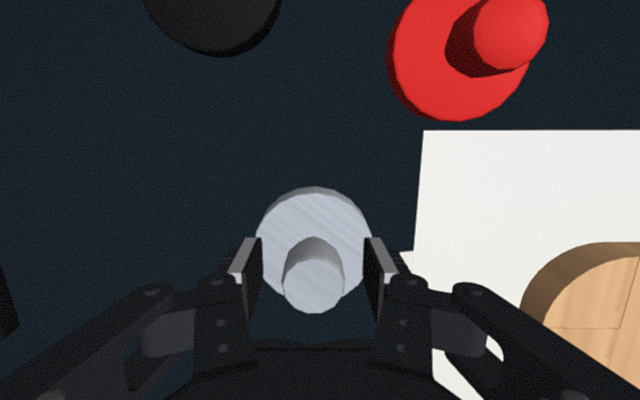

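Knob centred between the pads (px 313, fingers 262–363). Close, lift, with the tip 22 mm up.

Call:
apply_moves(
  deltas=[
    [0,0,0,0,0,0,0.1],
    [0,0,0,0,0,0,0.3],
    [0,0,0,0,0,0,0.6],
    [0,0,0,0,0,0,1],
    [0,0,0,0,0,0,1],
    [0,0,0,0,0,0,1],
    [0,0,0,0,0,0,1],
    [0,0,0,0,0,0,1],
  ],
)

```text
time: 19.2
position: [0.4597, -0.335, 0.0222]
tcp_rot: [-0.0, -0.101, 0.995, -0.001]
contact_force: [-0.4, 0.3, 5.6]
opening: 0.0241
```

Call:
apply_moves(
  deltas=[
    [0,0,-0.5,0,0,0,1],
    [0,0,-1,0,0,0,1],
    [0,0,-2,0,0,0,1],
    [0,0,-2,0,0,0,1],
    [0,0,-2,0,0,0,1],
    [0,0,-1.5,0,0,0,1],
    [0,0,0,0,0,0,1],
    [0,0,0,0,0,0,1],
  ],
)

```text
time: 20.0
position: [0.4593, -0.334, 0.1113]
tcp_rot: [-0.001, -0.101, 0.995, -0.0]
contact_force: [-0.2, -0.1, -3.1]
opening: 0.0243
```

```bash
python3 - <<'E'
from h import *
P,Rm,o=cur();print(P,o['contact_force'],o['opening'],Rm[2])
p=bot.read_camera('wrist'); save(p,'w20')
T=np.array([.5232,-.1300,.115])
plan(T,np.c_[Rm[:,0],Rm[:,1],Rm[:,2]],1)
E
```

```text
[ 0.4593 -0.334   0.1113] [-0.2281 -0.1479 -3.0755] 0.024254389702657697 [ 0.0017 -0.0002 -1.    ]
[[-1.73, 3.11, -0.07, 0.0001, -0.0002, 0, 1], [-1.74, 3.11, -0.08, 0.0001, -0.0002, 0, 1], [-1.73, 3.11, -0.07, 0.0001, -0.0002, 0, 1], [-1.73, 3.11, -0.07, 0.0001, -0.0002, 0, 1], [-1.74, 3.11, -0.08, 0.0001, -0.0002, 0, 1], [-1.73, 3.11, -0.07, 0.0001, -0.0002, 0, 1]]
6 end [ 0.5232 -0.13    0.115 ]
```

View pics/w20.png

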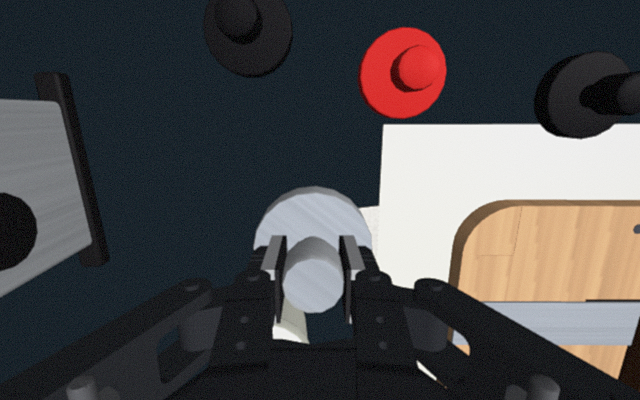

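Call:
apply_moves(
  deltas=[
    [-1.73,3.11,-0.07,0,0,0,1],
    [-1.74,3.11,-0.08,0,0,0,1],
    [-1.73,3.11,-0.07,0,0,0,1],
    [-1.73,3.11,-0.07,0,0,0,1],
    [-1.74,3.11,-0.08,0,0,0,1],
    [-1.73,3.11,-0.07,0,0,0,1],
    [0,0,0,0,0,0,1],
    [0,0,0,0,0,0,1],
    [0,0,0,0,0,0,1],
  ],
)

```text
time: 20.95
position: [0.5228, -0.1319, 0.1151]
tcp_rot: [-0.002, -0.1, 0.995, -0.001]
contact_force: [-0.4, -0.4, -3.6]
opening: 0.0244
```

```bash
python3 - <<'E'
from h import *
P,Rm,o=cur();print(P,o['contact_force'],Rm[2])
p=bot.read_camera('wrist'); save(p,'w21')
Rt=np.c_[Rm[:,0],Rm[:,1],Rm[:,2]]
plan(np.array([.5232,-.13,.0635]),Rm,1,step=.015)
print(onz(p,[[250,152]],.0225))
E
```

```text
[ 0.5228 -0.1319  0.1151] [-0.3989 -0.3843 -3.5774] [ 0.0033 -0.0014 -1.    ]
[[-0.03, 0.06, 1.3, 0, 0.0001, -0.0003, 1], [-0.02, 0.05, 1.29, 0, 0.0001, -0.0003, 1], [-0.03, 0.06, 1.3, 0, 0.0001, -0.0003, 1], [-0.02, 0.06, 1.29, 0, 0.0001, -0.0003, 1]]
4 end [ 0.5232 -0.13    0.0635]
[[ 0.4952 -0.1845  0.0225]]
```

View pics/w21.png

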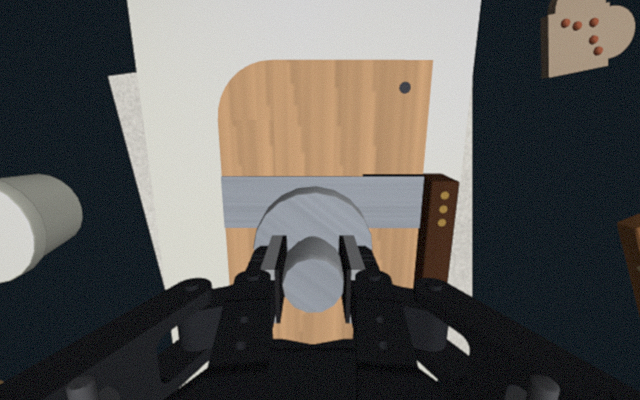

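```bash
python3 - <<'E'
from h import *
p=bot.read_camera('wrist')
print(onz(p,[[323,177],[323,228],[323,202.5],[228,228],[424,228],[424,177]],.0225))
E
```

```text
[[ 0.5027 -0.1292  0.0225]
 [ 0.5419 -0.1209  0.0225]
 [ 0.5219 -0.1251  0.0225]
 [ 0.5565 -0.1927  0.0225]
 [ 0.5264 -0.0445  0.0225]
 [ 0.4879 -0.0559  0.0225]]
```

Call:
apply_moves(
  deltas=[
    [-0.02,0.06,1.3,0,0,0,1],
    [-0.02,0.05,1.29,0,0,0,1],
    [-0.02,0.06,1.3,0,0,0,1],
    [-0.02,0.06,1.29,0,0,0,1],
    [0,0,0,0,0,0,1],
    [0,0,0,0,0,0,1],
    [0,0,0,0,0,0,1],
  ],
)

```text
time: 21.75
position: [0.5246, -0.1287, 0.0643]
tcp_rot: [-0.0, -0.101, 0.995, -0.001]
contact_force: [0.3, -0.6, -3.5]
opening: 0.0242
```

```bash
python3 - <<'E'
from h import *
P,Rm,o=cur();print(P,o['contact_force'],Rm[2])
p=bot.read_camera('wrist'); save(p,'w22')
E
```

```text
[ 0.5246 -0.1287  0.0643] [ 0.3178 -0.5811 -3.4743] [ 0.0005 -0.0014 -1.    ]
```

View pics/w22.png

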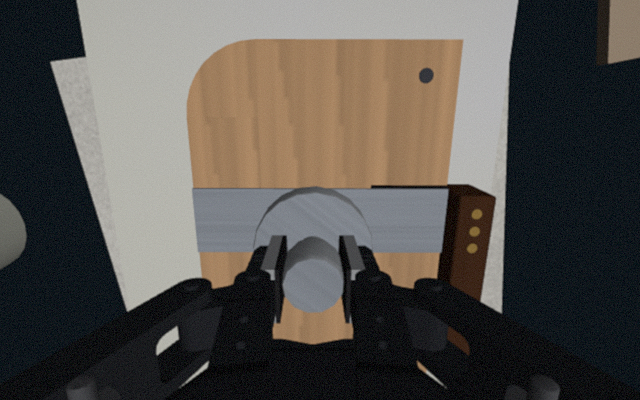

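Call:
apply_moves(
  deltas=[
    [0.1,0,0.6,0,0,0,1],
    [0.05,0,0.5,0,0,0,1],
    [0,0,0.4,0,0,0,1],
    [0,0,0.2,0,0,0,1],
    [0,0,0,0,0,0,1],
    [0,0,0,0,0,0,1],
  ],
)

```text
time: 22.4
position: [0.5226, -0.1288, 0.0469]
tcp_rot: [-0.001, -0.101, 0.995, -0.001]
contact_force: [-0.1, -0.6, -4.6]
opening: 0.0241
```

Call:
apply_moves(
  deltas=[
    [0,0,0.06,0,0,0,1],
    [0,0,0.06,0,0,0,1],
    [0,0,0,0,0,0,1],
    [0,0,0,0,0,0,1],
  ],
)

```text
time: 22.8
position: [0.5226, -0.1287, 0.0458]
tcp_rot: [-0.001, -0.101, 0.995, -0.0]
contact_force: [-0.1, 0.6, -3.6]
opening: 0.0243
```

Call:
apply_moves(
  deltas=[
    [0,0,0.05,0,0,0,1],
    [0,0,0.04,0,0,0,1],
    [0,0,0,0,0,0,1],
    [0,0,0,0,0,0,1],
  ],
)

```text
time: 23.2
position: [0.5226, -0.1287, 0.0448]
tcp_rot: [-0.001, -0.101, 0.995, -0.0]
contact_force: [0.2, 0.6, -3.8]
opening: 0.0241
```

Call:
apply_moves(
  deltas=[
    [0,0,0.05,0,0,0,1],
    [0,0,0.03,0,0,0,1],
    [0,0,0,0,0,0,1],
    [0,0,0,0,0,0,1],
  ],
)

```text
time: 23.6
position: [0.5226, -0.1287, 0.0448]
tcp_rot: [-0.001, -0.101, 0.995, -0.0]
contact_force: [-2.2, 1.2, 4.6]
opening: 0.0241
```

Call:
apply_moves(
  deltas=[
    [0,0,0,0,0,0,0.4],
    [0,0,0,0,0,0,0.3],
    [0,0,0,0,0,0,0.2],
    [0,0,0,0,0,0,0.1],
    [0,0,0,0,0,0,0],
    [0,0,0,0,0,0,-0.1],
    [0,0,0,0,0,0,-0.1],
    [0,0,0,0,0,0,-0.1],
  ],
)

```text
time: 24.4
position: [0.5225, -0.1288, 0.044]
tcp_rot: [-0.001, -0.101, 0.995, -0.001]
contact_force: [0.1, -0.9, -0.2]
opening: 0.0472
```

```bash
python3 - <<'E'
from h import *
P,Rm,o=cur();print(P,o['contact_force'],o['opening'])
p=bot.read_camera('wrist'); save(p,'w23')
E
```

```text
[ 0.5225 -0.1288  0.044 ] [ 0.1427 -0.9079 -0.182 ] 0.0471951342511635
```

View pics/w23.png

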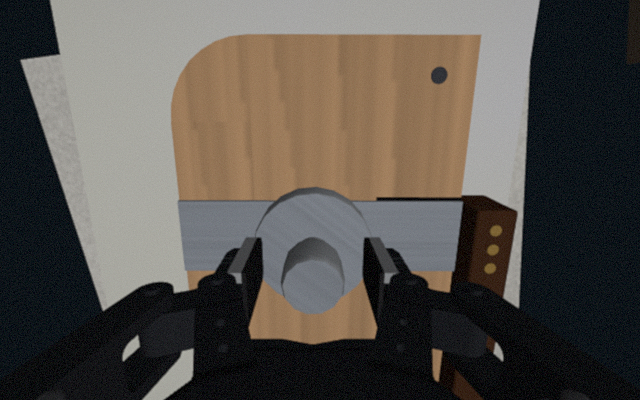

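Released and standing. Raise straight up and inspect the final state.

Call:
apply_moves(
  deltas=[
    [0,0,-0.5,0,0,0,-0.1],
    [0,0,-1,0,0,0,-0.1],
    [0,0,-2,0,0,0,-0.1],
    [0,0,-3,0,0,0,-0.1],
    [0,0,-3,0,0,0,-0.1],
    [0,2,-3,0,0,0,-0.1],
    [1.5,3,-1,0,0,0,-0.1],
    [1.5,3,0,0,0,0,-0.1],
    [0,0,0,0,0,0,-0.1],
    [0,0,0,0,0,0,-0.1],
    [0,0,0,0,0,0,-0.1],
  ],
)

```text
time: 25.55
position: [0.4779, -0.0573, 0.1795]
tcp_rot: [-0.0, -0.101, 0.995, -0.001]
contact_force: [-0.9, -0.2, -0.2]
opening: 0.047
```

```bash
python3 - <<'E'
from h import *
import pickle
P,Rm,o=cur();print(P,o['contact_force'])
p=bot.read_camera('wrist'); save(p,'w24'); pickle.dump(p,open('w24.pkl','wb'))
for n in ('plaque','tick','square_heel','square_toe','square_tip','weight'):
    for r in bot.landmark_of(p,n)[:1]: print(n,np.round(r['xyz'],4),round(r['score'],2))
q=bot.read_camera('top'); save(q,'top2')
for n in ('plaque','tick','paint_pot','clay_heart_a'):
    for r in bot.landmark_of(q,n)[:2]: print(n,np.round(r['xyz'],4),round(r['score'],2))
im=p['color'][:,:,::-1]
cv2.imwrite('pics/c24.png',cv2.resize(im[60:260,120:320],None,fx=3,fy=3,interpolation=cv2.INTER_CUBIC))
E
```

```text
[ 0.4779 -0.0573  0.1795] [-0.8917 -0.227  -0.183 ]
tick [ 0.4863 -0.049   0.0213] 0.7
square_heel [ 0.4893 -0.0545  0.0213] 0.82
square_toe [ 0.6054 -0.0304  0.0223] 0.6
square_tip [ 0.5175 -0.2042  0.0188] 0.61
weight [ 0.5266 -0.13    0.019 ] 0.71
plaque [ 0.5398 -0.1194  0.0006] 0.87
paint_pot [ 0.5809 -0.3432 -0.0022] 0.78
clay_heart_a [ 0.3694  0.0342 -0.0041] 0.67
clay_heart_a [ 0.6914  0.1072 -0.0009] 0.51
```

View pics/w24.png

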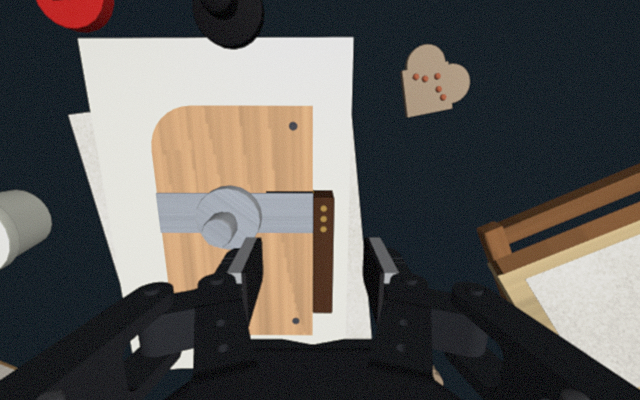

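View pics/top2.png

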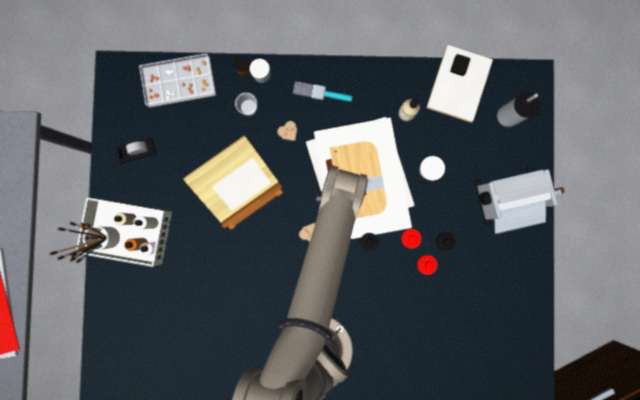

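```bash
python3 - <<'E'
from h import *
import pickle
p=pickle.load(open('w24.pkl','rb')); im=p['color'][:,:,::-1]
a=cv2.resize(im[175:245,270:340],(400,400),interpolation=cv2.INTER_CUBIC)
b=cv2.resize(im[270:340,270:340],(400,400),interpolation=cv2.INTER_CUBIC)
cv2.imwrite('pics/c24.png',np.hstack([a,b]))
E
```

```text
(no output)
```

View pics/c24.png

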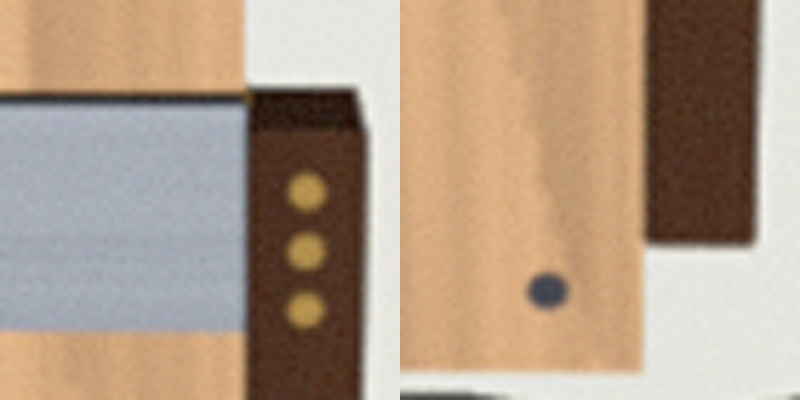

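```bash
python3 -c "
from rig import bot; print(bot.job_done())"
```

```text
the job is handed in; nothing more can be done
None
```

I lifted the try square off the easel and laid it on the plaque. The stock is pushed flush to the straight edge and the blade's outer edge is on the tick. The steel weight stands on the middle of the blade. I handed the job in with the gripper open and raised clear, at about 26 s.

**Stock against the edge:** a last picture from nearly straight above the edge shows a gap of about 0.6 mm or less at both the heel and the toe. An earlier measurement gave −0.2 mm at the heel and −0.8 mm at the toe, which agrees within the measuring error.

**Blade on the tick:** the outer edge is about 0.8 mm from the tick's line. The trained networks' points, good only to about 4 mm, put the heel about 4 mm from the tick. I trusted the pixel measurement, and it still held after the weight was placed.

**Plaque:** pushing the stock flush slid it about 2 mm.

**Forces:** I estimate a contact load of about 7 N when the square was set down and about 8 N for the weight.

**Bystanders:** the pot and both hearts still show where they were, within measuring error.

None of the final checks failed.

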